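# Read the hemmed-in sample

## Task

The blue-dot tube in the middle of the white rack has to go into the well of the tube reader, but its neighbours stand so close that it cannot be gripped. Take out two neighbours on opposite sides of it and stand them in the blue parking stand, put the blue-dot tube fully down into the reader, and only then put both neighbours back, each into the very well it came from, because the well identifies the sample. Keep every tube upright, and leave the other two tubes, the timer and the blue-capped bottle where they are.

Things in the scene. Friction and masses are not known exactly. Their poses are not given: they have to be found in the camera images.
- tube_blue: 50 ml conical screw-cap tube with a blue dot on its orange cap, the wanted one, in the middle well of the white rack at the start; 118 mm long, body 30 mm across with a conical foot, cap 35 mm across occupying the top 14 mm, about 30 g. Origin at the tip of the foot, on the axis; z along the tube to the cap (yaw means nothing).
- tube_white: 50 ml conical screw-cap tube with a white dot on its orange cap, one of the four round the blue one (which one stands on which side changes); 118 mm long, body 30 mm across with a conical foot, cap 35 mm across occupying the top 14 mm, about 30 g. Origin at the tip of the foot, on the axis; z along the tube to the cap (yaw means nothing).
- tube_green: 50 ml conical screw-cap tube with a green dot on its orange cap, one of the four round the blue one (which one stands on which side changes); 118 mm long, body 30 mm across with a conical foot, cap 35 mm across occupying the top 14 mm, about 30 g. Origin at the tip of the foot, on the axis; z along the tube to the cap (yaw means nothing).
- tube_yellow: 50 ml conical screw-cap tube with a yellow dot on its orange cap, one of the four round the blue one (which one stands on which side changes); 118 mm long, body 30 mm across with a conical foot, cap 35 mm across occupying the top 14 mm, about 30 g. Origin at the tip of the foot, on the axis; z along the tube to the cap (yaw means nothing).
- tube_black: 50 ml conical screw-cap tube with a black dot on its orange cap, one of the four round the blue one (which one stands on which side changes); 118 mm long, body 30 mm across with a conical foot, cap 35 mm across occupying the top 14 mm, about 30 g. Origin at the tip of the foot, on the axis; z along the tube to the cap (yaw means nothing).
- rack: White rack 134 x 134 mm, 58 mm high, fixed, 3 x 3 round wells 32.5 mm wide at 39 mm pitch along its x and y, floors 8 mm above the bench; cap tops at 126 mm. Filled: the middle well and its four neighbours along x and y; corner wells are empty. Caps stand 4 mm apart; tubes have 1.2 mm of play and may lean 2 degrees. Origin under its centre at bench height, z up.
- stand: Blue parking stand 152 x 66 mm, 60 mm high, fixed, long side along its x axis, with two round wells 32.5 mm wide at x = -40 mm and x = +40 mm, y = 0; a tube in it stands on the floor 8 mm above the bench. Origin under its centre at bench height, z up.
- reader: Tube reader, a white instrument 158 x 100 mm, fixed, with a tower 80 x 92 mm, 93 mm high, that has one upright well 32.5 mm wide with a black collar 47 mm across in its top, and a low sloping front panel (55 mm high) towards its -x. The well's floor is 45 mm above the bench; a tube fully down in it has its cap top 163 mm above the bench. Origin under the axis of the well at bench height, z up.
- timer: Bystander: white timer 62 x 66 x 18 mm lying at the front of the bench, loose. Origin under its centre. (Not listed: a printer 250 mm high beside the work on the right, y below -0.12 m, and a taller computer on the left, y above 0.47 m.)
- bottle: Bystander: small clear glass bottle with a blue screw cap, 56 mm across, 99 mm high, standing behind the work, loose. Origin under its centre.

How it is judged (in metres and radians):
On the way, in this order (a step that is already met when the one before it is completed fails the run):
1. two neighbours from opposite sides stand in the two wells of the parking stand while the blue-dot tube and the other two are still in place in the rack (((x of tube_white in the frame of stand between -0.05 and -0.03 m and y of tube_white in the frame of stand between -0.01 and 0.01 m and z of tube_white in the frame of stand between 0 and 0.016 m and angle between tube_white's own z axis and vertical below 0.15 rad) or (x of tube_green in the frame of stand between -0.05 and -0.03 m and y of tube_green in the frame of stand between -0.01 and 0.01 m and z of tube_green in the frame of stand between 0 and 0.016 m and angle between tube_green's own z axis and vertical below 0.15 rad) or (x of tube_yellow in the frame of stand between -0.05 and -0.03 m and y of tube_yellow in the frame of stand between -0.01 and 0.01 m and z of tube_yellow in the frame of stand between 0 and 0.016 m and angle between tube_yellow's own z axis and vertical below 0.15 rad) or (x of tube_black in the frame of stand between -0.05 and -0.03 m and y of tube_black in the frame of stand between -0.01 and 0.01 m and z of tube_black in the frame of stand between 0 and 0.016 m and angle between tube_black's own z axis and vertical below 0.15 rad)) and ((x of tube_white in the frame of stand between 0.03 and 0.05 m and y of tube_white in the frame of stand between -0.01 and 0.01 m and z of tube_white in the frame of stand between 0 and 0.016 m and angle between tube_white's own z axis and vertical below 0.15 rad) or (x of tube_green in the frame of stand between 0.03 and 0.05 m and y of tube_green in the frame of stand between -0.01 and 0.01 m and z of tube_green in the frame of stand between 0 and 0.016 m and angle between tube_green's own z axis and vertical below 0.15 rad) or (x of tube_yellow in the frame of stand between 0.03 and 0.05 m and y of tube_yellow in the frame of stand between -0.01 and 0.01 m and z of tube_yellow in the frame of stand between 0 and 0.016 m and angle between tube_yellow's own z axis and vertical below 0.15 rad) or (x of tube_black in the frame of stand between 0.03 and 0.05 m and y of tube_black in the frame of stand between -0.01 and 0.01 m and z of tube_black in the frame of stand between 0 and 0.016 m and angle between tube_black's own z axis and vertical below 0.15 rad)) and ((horizontal distance between tube_white and tube_green above 0.068 m and distance of each of tube_white, tube_green from where it was at the start of the episode below 0.015 m) or (horizontal distance between tube_white and tube_yellow above 0.068 m and distance of each of tube_white, tube_yellow from where it was at the start of the episode below 0.015 m) or (horizontal distance between tube_white and tube_black above 0.068 m and distance of each of tube_white, tube_black from where it was at the start of the episode below 0.015 m) or (horizontal distance between tube_green and tube_yellow above 0.068 m and distance of each of tube_green, tube_yellow from where it was at the start of the episode below 0.015 m) or (horizontal distance between tube_green and tube_black above 0.068 m and distance of each of tube_green, tube_black from where it was at the start of the episode below 0.015 m) or (horizontal distance between tube_yellow and tube_black above 0.068 m and distance of each of tube_yellow, tube_black from where it was at the start of the episode below 0.015 m)) and distance of tube_blue from where it was at the start of the episode below 0.02 m), for 0.2 s.
2. the blue-dot tube is fully down in the reader's well while the two neighbours are still parked and the other two tubes are in place (horizontal distance between tube_blue and reader below 0.008 m and height (world z) of tube_blue between 0.037 and 0.053 m and angle between tube_blue's own z axis and vertical below 0.15 rad and ((x of tube_white in the frame of stand between -0.05 and -0.03 m and y of tube_white in the frame of stand between -0.01 and 0.01 m and z of tube_white in the frame of stand between 0 and 0.016 m and angle between tube_white's own z axis and vertical below 0.15 rad) or (x of tube_green in the frame of stand between -0.05 and -0.03 m and y of tube_green in the frame of stand between -0.01 and 0.01 m and z of tube_green in the frame of stand between 0 and 0.016 m and angle between tube_green's own z axis and vertical below 0.15 rad) or (x of tube_yellow in the frame of stand between -0.05 and -0.03 m and y of tube_yellow in the frame of stand between -0.01 and 0.01 m and z of tube_yellow in the frame of stand between 0 and 0.016 m and angle between tube_yellow's own z axis and vertical below 0.15 rad) or (x of tube_black in the frame of stand between -0.05 and -0.03 m and y of tube_black in the frame of stand between -0.01 and 0.01 m and z of tube_black in the frame of stand between 0 and 0.016 m and angle between tube_black's own z axis and vertical below 0.15 rad)) and ((x of tube_white in the frame of stand between 0.03 and 0.05 m and y of tube_white in the frame of stand between -0.01 and 0.01 m and z of tube_white in the frame of stand between 0 and 0.016 m and angle between tube_white's own z axis and vertical below 0.15 rad) or (x of tube_green in the frame of stand between 0.03 and 0.05 m and y of tube_green in the frame of stand between -0.01 and 0.01 m and z of tube_green in the frame of stand between 0 and 0.016 m and angle between tube_green's own z axis and vertical below 0.15 rad) or (x of tube_yellow in the frame of stand between 0.03 and 0.05 m and y of tube_yellow in the frame of stand between -0.01 and 0.01 m and z of tube_yellow in the frame of stand between 0 and 0.016 m and angle between tube_yellow's own z axis and vertical below 0.15 rad) or (x of tube_black in the frame of stand between 0.03 and 0.05 m and y of tube_black in the frame of stand between -0.01 and 0.01 m and z of tube_black in the frame of stand between 0 and 0.016 m and angle between tube_black's own z axis and vertical below 0.15 rad)) and ((horizontal distance between tube_white and tube_green above 0.068 m and distance of each of tube_white, tube_green from where it was at the start of the episode below 0.015 m) or (horizontal distance between tube_white and tube_yellow above 0.068 m and distance of each of tube_white, tube_yellow from where it was at the start of the episode below 0.015 m) or (horizontal distance between tube_white and tube_black above 0.068 m and distance of each of tube_white, tube_black from where it was at the start of the episode below 0.015 m) or (horizontal distance between tube_green and tube_yellow above 0.068 m and distance of each of tube_green, tube_yellow from where it was at the start of the episode below 0.015 m) or (horizontal distance between tube_green and tube_black above 0.068 m and distance of each of tube_green, tube_black from where it was at the start of the episode below 0.015 m) or (horizontal distance between tube_yellow and tube_black above 0.068 m and distance of each of tube_yellow, tube_black from where it was at the start of the episode below 0.015 m))), for 0.2 s.
At the end, for the whole second after the job is handed in: The blue-dot tube stands fully down in the reader's well (foot within 8 mm of the axis and of the floor); every other tube stands in the rack with its foot within 10 mm of where it was at the start; all tubes within 0.15 rad of upright, at rest and released (horizontal distance between tube_blue and reader below 0.008 m and height (world z) of tube_blue between 0.037 and 0.053 m and angle between each of tube_blue, tube_white, tube_green, tube_yellow, tube_black's own z axis and vertical below 0.15 rad and distance of each of tube_white, tube_green, tube_yellow, tube_black from where it was at the start of the episode below 0.01 m and linear speed of each of tube_white, tube_green, tube_yellow, tube_black, tube_blue below 0.02 m/s and contact force between each of tube_white, tube_green, tube_yellow, tube_black, tube_blue and the fingers below 0.1 N); the robot touches nothing.
It fails at once if a tube is tipped by more than 0.6 rad (angle between any of tube_white, tube_green, tube_yellow, tube_black, tube_blue's own z axis and vertical above 0.6 rad).
It fails at once if the timer or the bottle is shifted by more than 20 mm (distance of any of timer, bottle from where it was at the start of the episode above 0.02 m).
It also fails if it takes over 125 s, if anything falls off the work surface, if the arm or the gripper's body presses on something with over 40 N, if the wrist force passes 120 N, or if a joint passes its speed limit or range.

## Robot

A 7-joint arm with a two-finger parallel gripper is mounted at the origin on a cart in front of the work surface, level with it; the furniture and walls round the work are solid. World frame = base frame: x ahead of the robot, y to its left, z up, the work surface at z = 0. Lengths are in mm, angles in rad, forces in N, time in s.
With the tool pointing down it reaches from about 400 to 850 mm from the base axis. Payload 10.4 kg.
Tool frame: the origin (TCP) lies midway between the tips of the shut fingers; the grasp point (between the pads) lies 19 mm behind it; x points along the fingers, y is the direction in which the jaws open and shut, and the axes are right-handed (so a half turn about x gives the same grasp; the last joint's range is limited). The gripper opens to 87 mm and grips with 3 to 60 N. Pads are 19 mm wide; open, the fingers measure 117 mm over their backs; the gripper's body (75 mm by 190 mm) begins 51 mm behind the grasp point.
Start: joints at [1.245, 0.332, -0.065, 1.46, 0.022, 1.35, -0.088], TCP at [186.393, -596.582, 222.576] pointing down, gripper open.
Joint ranges: [-2.6, 2.6], [-0.5, 2.12], [-1.47, 1.34], [0.16, 2.42], [-1.27, 4.41], [0.06, 2.06], [-2.6, 2.6]. Speed limits (rad/s): [2.22, 2.22, 2.79, 2.79, 3.14, 3.14, 3.14].

## Interface

Orientations are given as a 3x3 rotation matrix whose columns are the frame's x, y, z axes.
In Python, from bench import arm gives the robot as it stands. The module is installed in compiled form; this text tells all that it offers.
- The arm moves only by the tool arm_command, never from a script. Its argument "motion" is a list that holds one entry, the list of rows, each a list of 6 numbers: the shift along the tool's x, y, z in mm, then the turn, a rotation vector about the tool's x, y, z in rad. In form: [[[tx, ty, tz, wx, wy, wz], ...]]. A call has exactly 5 rows; each row shifts and turns the commanded pose from where the row before left it, along the tool's axes as they then stand; what a row does not reach is not made up. A row lasts 1/10 s, in which the tool goes at most 50 mm and 8.59 degrees, less where a joint would pass 70% of its speed; a pose out of reach is approached as far as the arm can. A call is refused whole if a number of a shift passes 50 or a number of a turn 0.15, either way. A call with a gripper value outside its range is refused whole. "claw" is the gripper command: -1 is fully open, 1 is shut, values between are in proportion, set as the call begins (left out, the last holds). The fingers move at their own pace and stop on an object; "squeeze" is the grip in N (left out, the last holds). Time passes only in rows, so rows that do not move let the fingers close, or fill a call up. It gives the time, the measured TCP pose, the force and the opening at its end, in the units of the state.
- arm.read_state(): the state, without advancing time (a new reading comes with each control period).
- arm.get_image(name): name is "scene" or "top" or "wrist"; returns (picture, depth): 480x640x3 uint8, red, green, blue; 480x640 float32, mm along the optical axis (not along the pixel's ray), 0 where there is no reading.
- arm.get_calibration(name): a dict with "fx", "fy", "cx", "cy" (pixels), "position" and "orientation" of the camera in the world; the wrist camera has in their place "T_tool_cam" (4x4, takes a point from camera to tool coordinates, whose origin is the TCP and whose axes are the tool frame's). Camera axes: x right, y up, looking along -z (the intrinsics and any distortion apply to the point x, -y, -z); pixel columns grow to the right and rows downward; lengths in mm; the calibration is good to about 2 mm. A picture is of the moment at which its call begins: read the wrist's pose just before it. get_calibration takes no time and is no camera call.
- arm.sign_off(): hands the job in, once; it reports no verdict.
The state is a dict: "time": time; "joints": joint angles; "joint_velocities": joint speeds; "joint_torque": joint torques, N m; "eef_pos": TCP position; "orientation": TCP orientation; "force": force on the tool from outside, world axes, zero at the start; "torque": the same for the moment, N m; "width": opening from 0.0 (shut) to 1.0 (fully open).
Only numpy, scipy, OpenCV 4.12 (cv2) and the standard library are available. Lean on these libraries where they do the work, as an engineer would, in place of code of your own. Each camera call takes 0.05 s, during which the arm holds its last target.

## Working session

There is one attempt and no reset: what is moved stays moved. The work goes in short steps, Python scripts to look and compute and a tool call to move; the robot and the scene stay as the last step left them, time stands still between calls to the robot, and variables do not carry over. Pictures are saved under pics/ and viewed, and the job is handed in when it is done.

Besides the shell and the picture viewer there is one more tool, called after ">>>" as name(argument=value, ...) on one line, values as JSON. arm_command: Moves the arm, as the interface text tells. Its arguments: {"type":"object","properties":{"motion":{"type":"array"},"claw":{"type":"number"},"squeeze":{"type":"number"}},"required":["motion"]}

```bash
mkdir -p pics; cat > h.py <<'E'
import numpy as np,cv2
from bench import arm
np.set_printoptions(precision=4,suppress=True)
def save(n,f):
    p,d=arm.get_image(n); cv2.imwrite('pics/'+f+'.png',p[:,:,::-1]); np.save('pics/'+f+'.npy',d); return p,d
E
python3 - <<'E'
from h import *
s=arm.read_state();print(s)
for n in('scene','top','wrist'):
    print(n,arm.get_calibration(n)); save(n,n+'0')
E
```

```text
{'time': 0.0, 'joints': array([ 1.2454,  0.3329, -0.0647,  1.4609,  0.0216,  1.3499, -0.0885]), 'joint_velocities': array([-0.0009,  0.    ,  0.0009,  0.0003,  0.001 ,  0.0013,  0.0002]), 'joint_torque': array([ -0.0017, -62.3262,   0.0233, -38.9899,  -0.0616,   0.0395,
         0.0001]), 'eef_pos': array([ 186.2403, -596.1893,  221.7444]), 'orientation': array([[-0.0005,  0.2982, -0.9545],
       [ 0.0014, -0.9545, -0.2982],
       [-1.    , -0.0015,  0.0001]]), 'force': array([ 0.9276,  0.2061, -0.2426]), 'torque': array([ 0.0463, -0.0014, -0.0563]), 'width': 0.9970046648586569}
scene {'fx': 434.843555491222, 'fy': 434.843555491222, 'cx': 315.20001892745324, 'cy': 246.29684868173894, 'position': array([-173.2707,  526.0873,  400.0515]), 'orientation': array([[-0.4619,  0.3673, -0.8073],
       [-0.8868, -0.2078,  0.4128],
       [-0.0161,  0.9066,  0.4217]])}
top {'fx': 506.2597827442487, 'fy': 506.2597827442487, 'cx': 317.0748804512361, 'cy': 239.35746860064467, 'position': array([348.2004, 179.6029, 937.0163]), 'orientation': array([[-0.0137,  0.9836, -0.1797],
       [-0.9999, -0.0117,  0.0122],
       [ 0.0099,  0.1798,  0.9837]])}
wrist {'fx': 389.65464289177004, 'fy': 389.65464289177004, 'cx': 314.1207686113662, 'cy': 241.44661331491406, 'T_tool_cam': array([[  -0.0008,    0.2892,   -0.9573, -163.8055],
       [   1.    ,   -0.0007,   -0.0011,   -0.1453],
       [  -0.001 ,   -0.9573,   -0.2892,  -78.6508],
       [   0.    ,    0.    ,    0.    ,    1.    ]])}
```

View pics/top0.png

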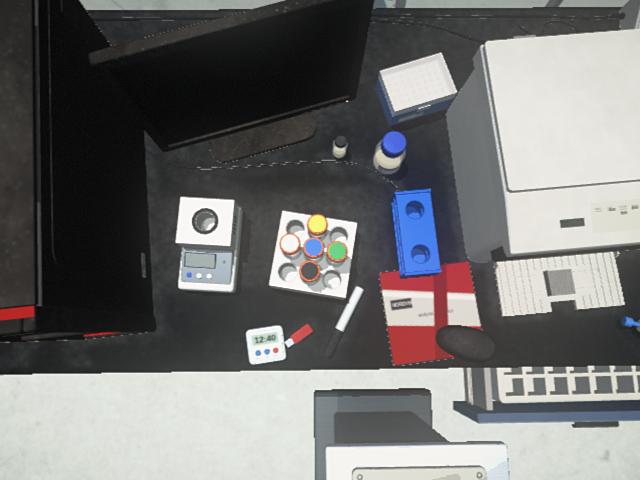

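View pics/scene0.png

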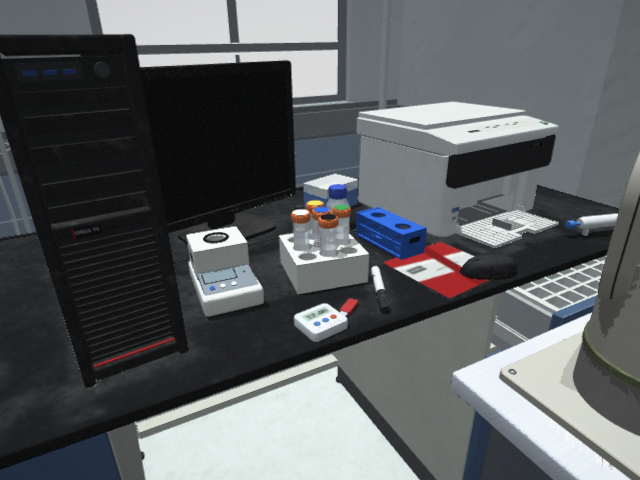

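Top view: the rack is at about (313,255), the blue-dot tube at (314,247), white at (290,244), green at (337,251), yellow at (317,225) and black at (310,272). The stand is at about (415,232), the reader well at (205,220), the bottle at (392,150), and the printer is on the right. Next I'll measure these.

```bash
cat >> h.py <<'E'
def cam_pose(n,s=None):
    c=arm.get_calibration(n)
    if n=='wrist':
        s=s or arm.read_state(); T=c['T_tool_cam']; R=s['orientation']@T[:3,:3]; p=s['eef_pos']+s['orientation']@T[:3,3]
    else: R,p=c['orientation'],c['position']
    return c,R,p
def atz(n,u,v,z,s=None):
    c,R,p=cam_pose(n,s)
    r=R@np.array([(u-c['cx'])/c['fx'],-(v-c['cy'])/c['fy'],-1.]); return p+r*(z-p[2])/r[2]
def cloud(n,d,s=None):
    c,R,p=cam_pose(n,s); v,u=np.mgrid[:480,:640]
    X=np.stack([(u-c['cx'])/c['fx']*d,-(v-c['cy'])/c['fy']*d,-d],-1)@R.T+p; X[d==0]=np.nan; return X
def proj(n,P,s=None):
    c,R,p=cam_pose(n,s); q=(np.asarray(P,float)-p)@R; return np.array([c['cx']+c['fx']*q[0]/-q[2],c['cy']-c['fy']*q[1]/-q[2]])
E
python3 - <<'E'
from h import *
d=np.load('pics/top0.npy');X=cloud('top',d);im=cv2.imread('pics/top0.png')
hsv=cv2.cvtColor(im,cv2.COLOR_BGR2HSV)
print('bench',X[320,400], X[300,230])
# caps
reg=np.zeros((480,640),bool);reg[205:290,270:360]=1
m=reg&(X[...,2]>118)&(X[...,2]<132)
n,l,st,ce=cv2.connectedComponentsWithStats(m.astype(np.uint8))
for i in range(1,n):
    if st[i,4]>30: print('cap',ce[i],st[i,4],np.nanmean(X[l==i],0),np.nanpercentile(X[l==i],[2,98],axis=0)[:,:2].ravel())
for nm,(r0,r1,c0,c1),(z0,z1) in [('rack',(200,305,260,365),(54,62)),('stand',(180,285,380,450),(55,66)),('reader',(185,260,165,250),(88,98)),('timer',(320,370,240,290),(12,25)),('bottle',(120,180,365,415),(90,105))]:
    m=np.zeros((480,640),bool);m[r0:r1,c0:c1]=1;m&=(X[...,2]>z0)&(X[...,2]<z1)
    P=X[m][:,:2].astype(np.float32); r=cv2.minAreaRect(P); print(nm,m.sum(),r,np.nanmedian(X[m][:,2]))
# printer
m=(X[...,2]>180); m[:, :440]=0
print('printer x,y range',np.nanpercentile(X[m],[1,99],axis=0))
E
```

```text
bench [367.3719  18.6326   2.8038] [407.879  329.3684   1.1972]
cap [317.2886 224.4686] 350 [520.6718 168.8521 128.1416] [505.8505 152.9939 536.7588 184.0303]
cap [289.9887 243.6554] 354 [489.383  213.5361 128.2533] [474.1232 197.5116 505.1021 229.6273]
cap [313.5014 247.4876] 363 [482.6447 175.5124 128.1599] [467.3044 160.0762 498.37   190.9119]
cap [337.0194 251.4583] 360 [475.692  137.5428 128.0347] [460.3196 121.6937 491.8095 153.3141]
cap [309.5815 271.014 ] 356 [444.417  182.28   128.3152] [429.2655 167.1031 459.501  197.6586]
rack 2551 ((483.81463623046875, 175.33773803710938), (134.1112060546875, 134.62612915039062), 79.82217407226562) 59.61964042595946
stand 2517 ((520.7864990234375, -9.042816162109375), (153.08811950683594, 65.12761688232422), 4.526359558105469) 60.254831156391106
reader 2237 ((536.7469482421875, 359.90179443359375), (93.365234375, 80.5583267211914), 85.86711120605469) 91.94960642332705
timer 1296 ((327.2659606933594, 262.0064392089844), (61.93864059448242, 66.15727996826172), 7.906311988830566) 17.891423886875998
bottle 471 ((671.2955932617188, 31.73518180847168), (41.291481018066406, 42.01398468017578), 20.57677459716797) 100.14386934237666
printer x,y range [[ 459.6391 -306.3365  185.5729]
 [ 782.0818  -85.6061  249.0423]]
```

```bash
python3 - <<'E'
import cv2
im=cv2.imread('pics/top0.png')
cv2.imwrite('pics/crop0.png',cv2.resize(im[180:310,160:460],None,fx=2.6,fy=2.6,interpolation=cv2.INTER_CUBIC))
E
```

```text
(no output)
```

View pics/crop0.png

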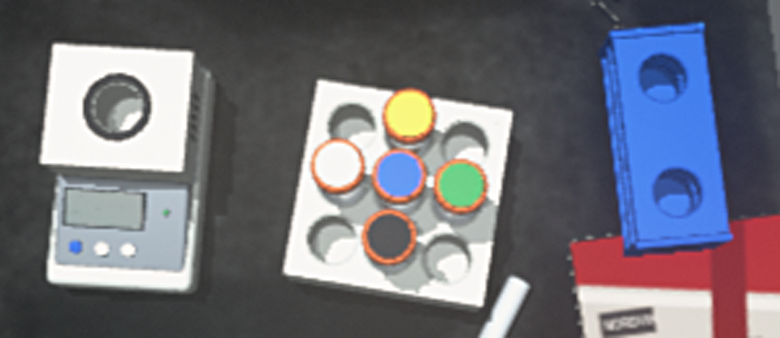

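View pics/wrist0.png

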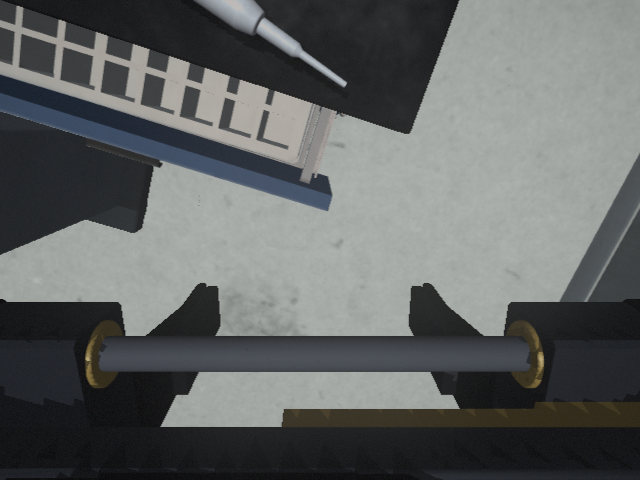

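```bash
cat >> h.py <<'E'
import json
from scipy.spatial.transform import Rotation as Ro
def Rdown(yaw):
    y=np.array([np.cos(np.radians(yaw)),np.sin(np.radians(yaw)),0]); x=np.array([0,0,-1.]); return np.stack([x,y,np.cross(x,y)],1)
def yaw_now(s): return np.degrees(np.arctan2(s['orientation'][1,1],s['orientation'][0,1]))
def plan(wps,dec=0,start=None,vmax=45,wmax=.14):
    """wps: (x,y,z,yaw,[minrows]); prints calls of 5 rows. Straight segments."""
    s=arm.read_state(); p,R=(s['eef_pos'].copy(),s['orientation'].copy()) if start is None else start
    rows=[]
    for w in wps:
        tp=np.array(w[:3],float);Rt=Rdown(w[3]); 
        rv=Ro.from_matrix(R.T@Rt).magnitude()
        n=int(max(np.ceil(np.linalg.norm(tp-p)/vmax),np.ceil(rv/wmax),w[4] if len(w)>4 else 1))
        for i in range(n):
            k=n-i
            sh=np.round(R.T@((tp-p)/k),dec)+0.; r=np.round(Ro.from_matrix(R.T@Rt).as_rotvec()/k,3)+0.
            rows.append([*map(float,sh),*map(float,r)])
            p=p+R@sh; R=R@Ro.from_rotvec(r).as_matrix()
    while len(rows)%5: rows.append([0]*6)
    for i in range(0,len(rows),5): print(json.dumps([[[int(v) if v==int(v) else v for v in r] for r in rows[i:i+5]]]).replace(' ',''))
    print('end',p,'from',s['eef_pos'],'yaw',yaw_now(s),'t',s['time'])
    return p,R
def st():
    s=arm.read_state(); print('t',s['time'],'pos',s['eef_pos'],'yaw',yaw_now(s),'F',s['force'],'w',s['width'],'j',s['joints'])
    R=s['orientation'];print('tilt err',R[:,0]+[0,0,1]); return s
E
python3 - <<'E'
from h import *
d=np.load('pics/top0.npy');X=cloud('top',d)
# occupancy of tall stuff
for z0 in (130,200,260):
    print('z>',z0)
    for x0 in range(250,800,50):
        print(x0,''.join('#' if ((X[...,0]>=x0)&(X[...,0]<x0+50)&(X[...,1]>=y0)&(X[...,1]<y0+25)&(X[...,2]>z0)).sum()>2 else '.' for y0 in range(600,-300,-25)))
print(proj('top',(537,360,92)),proj('top',(560.7,-5.9,60)),proj('top',(480.9,-12.2,60)))
plan([(186,-596,320,-72.6),(453,-211,320,-40),(476,137,230,-10.1)])
E
```

```text
z> 130
250 ....................................
300 .#####..............................
350 ..#####.............................
400 ....###..........##.................
450 ....###.........#####........#######
500 ...####.........###.........########
550 ...###......................########
600 ...###......................########
650 ...###.#####................########
700 ..####.############.........########
750 ..#.##........########......########
z> 200
250 ....................................
300 .#####..............................
350 ..#####.............................
400 ....###.............................
450 ....###......................#######
500 ...####.....................########
550 ...###......................########
600 ...###......................########
650 ...###.#####................########
700 ..####.############.........########
750 ..#.##........########......########
z> 260
250 ....................................
300 .##..#..............................
350 ..#####.............................
400 ....###.............................
450 ....###..
[... 303 characters left out ...]
 209.3702] [420.3043 253.5536]
[[[-33,0,0,0,0,0],[-33,0,0,0,0,0.001],[-32,0,0,-0.001,0,0],[0,-26,-34,-0.052,0,0],[0,-24,-35,-0.052,0,0]]]
[[[0,-23,-36,-0.052,0,0],[0,-21,-37,-0.052,0,0],[0,-19,-38,-0.052,0,0],[0,-17,-39,-0.051,0,0],[0,-14,-40,-0.052,0,0]]]
[[[0,-12,-41,-0.051,0,0],[0,-11,-41,-0.052,0,0],[0,-8,-42,-0.051,0,0],[0,-6,-42,-0.052,0,0],[10,-23,-31,-0.058,0,0]]]
[[[10,-21,-33,-0.058,0,0],[10,-19,-34,-0.058,0,0],[10,-17,-35,-0.058,0,0],[10,-15,-36,-0.058,0,0],[10,-13,-36,-0.058,0,0]]]
[[[10,-11,-37,-0.058,0,0],[10,-9,-38,-0.058,0,0],[10,-6,-38,-0.058,0,0],[0,0,0,0,0,0],[0,0,0,0,0,0]]]
end [476.2931 136.8042 229.9312] from [ 186.2505 -596.3254  221.9325] yaw -72.65214121984452 t 0.15
```

>>> arm_command(motion=[[[-33,0,0,0,0,0],[-33,0,0,0,0,0],[-32,0,0,0,0,0],[0,-26,-34,-0.052,0,0],[0,-24,-35,-0.052,0,0]]], claw=-1, squeeze=15)

```text
time: 0.65
eef_pos: [235.5, -526.8, 321.0]
orientation: [[0.0, 0.395, -0.919], [-0.001, -0.919, -0.395], [-1.0, 0.001, 0.0]]
force: [0.4, -0.5, -0.3]
width: 1.002
```

>>> arm_command(motion=[[[0,-23,-36,-0.052,0,0],[0,-21,-37,-0.052,0,0],[0,-19,-38,-0.052,0,0],[0,-17,-39,-0.051,0,0],[0,-14,-40,-0.052,0,0]]])

```text
time: 1.15
eef_pos: [356.4, -349.9, 320.5]
orientation: [[-0.0, 0.619, -0.785], [-0.0, -0.785, -0.619], [-1.0, 0.0, 0.0]]
force: [0.7, -0.5, 0.6]
width: 1.001
```

>>> arm_command(motion=[[[0,-12,-41,-0.051,0,0],[0,-11,-41,-0.052,0,0],[0,-8,-42,-0.051,0,0],[0,-6,-42,-0.052,0,0],[10,-23,-31,-0.058,0,0]]])

```text
time: 1.65
eef_pos: [457.6, -171.4, 310.8]
orientation: [[0.002, 0.804, -0.595], [0.0, -0.595, -0.804], [-1.0, 0.001, -0.001]]
force: [0.1, 0.6, -0.6]
width: 0.997
```

```bash
python3 - <<'E'
from h import *
st();plan([(476,137,230,-10.1)])
E
```

```text
t 1.65 pos [ 457.6    -171.3887  310.8189] yaw -36.520690293709336 F [ 0.1398  0.6266 -0.5542] w 0.9973571727771278 j [ 0.7676  0.0213 -0.5053  1.6416  0.0095  1.4798 -0.3758]
tilt err [0.0017 0.0004 0.    ]
[[[10,-21,-32,-0.058,0,0],[10,-19,-34,-0.058,0,0],[10,-17,-35,-0.058,0,0],[10,-15,-35,-0.057,0,0],[10,-13,-36,-0.058,0,0]]]
[[[10,-11,-37,-0.057,0,-0.001],[10,-9,-38,-0.058,0,0],[11,-7,-38,-0.057,-0.001,-0.001],[0,0,0,0,0,0],[0,0,0,0,0,0]]]
end [476.3783 136.8571 229.9828] from [ 457.6    -171.3887  310.8189] yaw -36.520690293709336 t 1.65
```

>>> arm_command(motion=[[[10,-21,-32,-0.058,0,0],[10,-19,-34,-0.058,0,0],[10,-17,-35,-0.058,0,0],[10,-15,-35,-0.057,0,0],[10,-13,-36,-0.058,0,0]]])

```text
time: 2.15
eef_pos: [468.0, 20.3, 260.1]
orientation: [[0.0, 0.939, -0.343], [-0.0, -0.343, -0.939], [-1.0, 0.0, 0.0]]
force: [2.0, -0.1, -0.4]
width: 0.999
```

>>> arm_command(motion=[[[10,-11,-37,-0.057,0,0],[10,-9,-38,-0.058,0,0],[11,-7,-38,-0.057,0,0],[0,0,0,0,0,0],[0,0,0,0,0,0]]])

```text
time: 2.65
eef_pos: [475.0, 135.5, 229.2]
orientation: [[-0.001, 0.984, -0.177], [-0.0, -0.177, -0.984], [-1.0, -0.001, 0.0]]
force: [0.9, -1.4, 0.1]
width: 1.004
```

```bash
python3 - <<'E'
from h import *
s=st(); p,d=save('wrist','w1')
X=cloud('wrist',d,s)
im=p.copy()
for nm,q in dict(green=(475.7,137.5),blue=(482.6,175.5),yel=(520.7,168.9),white=(489.4,213.5),black=(444.4,182.3)).items():
    u=proj('wrist',(*q,126),s); print(nm,u); 
m=(X[...,2]>118)&(X[...,2]<134)
n,l,stt,ce=cv2.connectedComponentsWithStats(m.astype(np.uint8))
for i in range(1,n):
    if stt[i,4]>100: print(ce[i],stt[i,4],np.nanmean(X[l==i],0),np.nanpercentile(X[l==i],[1,99],axis=0)[:,:2].ravel())
E
```

```text
t 2.65 pos [474.9699 135.4635 229.1582] yaw -10.214131743902717 F [ 0.9457 -1.368   0.1156] w 1.0036651911599954 j [ 0.4246  0.1046 -0.8341  1.7517  0.0796  1.3211 -0.6049]
tilt err [-0.0009 -0.      0.    ]
green [315.7748 236.4215]
blue [315.9747 182.1993]
yel [372.4976 181.8774]
white [316.0419 123.2501]
black [259.2839 182.2588]
[315.1882 120.3622] 2242 [489.1451 215.2836 128.2708] [473.0743 199.0988 505.0615 231.0618]
[258.8946 179.484 ] 2031 [444.8935 184.3603 128.1227] [428.4948 167.8994 460.6015 200.0214]
[315.3012 179.4092] 1999 [482.5159 177.6837 128.1832] [466.3647 161.3712 498.5436 193.2912]
[371.6053 179.2699] 2027 [520.0589 171.0488 128.136 ] [504.2566 154.7019 536.2501 186.5526]
[315.4262 233.5727] 1823 [475.9108 140.1272 128.0279] [459.8106 123.3986 491.8352 155.1741]
```

View pics/w1.png

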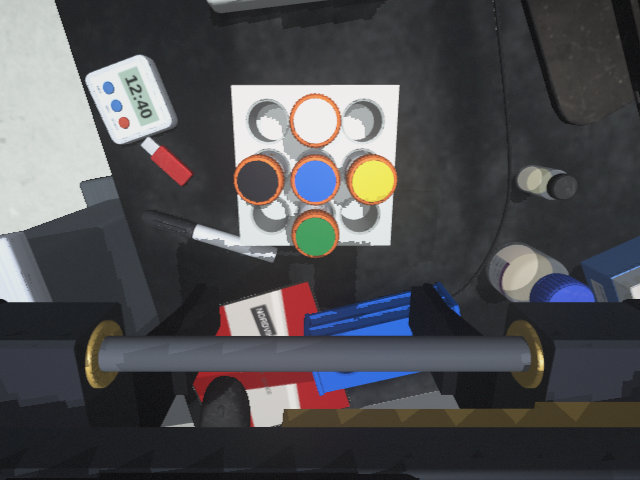

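The wrist view shows the white cap at (315,120), black (259,179), blue (315,179), yellow (372,179) and green (315,234). It puts them about 2 mm further in y than the top camera does. I'll look at the stand with the wrist camera too, so any constant bias cancels.

```bash
python3 - <<'E'
from h import *
plan([(500,25,230,-5)])
E
```

```text
[[[0,15,34,-0.031,0,0],[0,13,35,-0.031,0,0],[-1,13,35,-0.031,0,0],[0,0,0,0,0,0],[0,0,0,0,0,0]]]
end [500.3823  25.3617 230.4056] from [475.3184 134.3396 229.3774] yaw -10.343000658009283 t 2.7
```

>>> arm_command(motion=[[[0,15,34,-0.031,0,0],[0,13,35,-0.031,0,0],[-1,13,35,-0.031,0,0],[0,0,0,0,0,0],[0,0,0,0,0,0]]])

```text
time: 3.2
eef_pos: [500.5, 24.0, 230.7]
orientation: [[0.0, 0.996, -0.091], [-0.0, -0.091, -0.996], [-1.0, 0.0, 0.0]]
force: [0.1, 0.5, 0.0]
width: 1.001
```

```bash
python3 - <<'E'
from h import *
s=st(); p,d=save('wrist','w2'); X=cloud('wrist',d,s)
hsv=cv2.cvtColor(p,cv2.COLOR_RGB2HSV)
m=(X[...,2]>54)&(X[...,2]<66)&(hsv[...,0]>100)&(hsv[...,0]<130)&(hsv[...,1]>120)
m[:,:180]=0
print(m.sum(),cv2.minAreaRect(X[m][:,:2].astype(np.float32)),np.median(X[m][:,2]))
for q in [(560.7,-5.9,60),(480.9,-12.2,60)]: print(proj('wrist',q,s))
E
```

```text
t 3.2 pos [500.5263  24.001  230.6733] yaw -5.246241592574018 F [0.0738 0.5215 0.0047] w 1.001498445650654 j [ 0.5641  0.1106 -0.744   1.7368  0.0774  1.3238 -0.2873]
tilt err [ 0.0001 -0.0002  0.    ]
9453 ((519.6011352539062, -7.909183502197266), (151.86109924316406, 65.24313354492188), 4.367538928985596) 59.75700922585827
[384.6305 243.9216]
[297.0241 258.1138]
```

View pics/w2.png

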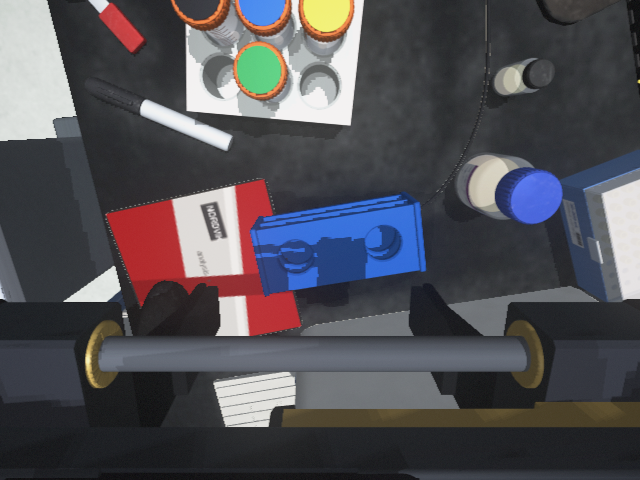

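The stand wells appear at about (382,241) and (297,256), roughly 1 mm from the top camera's estimate. I'll average the two cameras. Next is going for the green tube.

```bash
python3 - <<'E'
from h import *
plan([(475.8,138.8,215,-10.1),(475.8,138.8,79,-10.1)],dec=1,vmax=38)
E
```

```text
[[[3.9,-8.6,-27.7,0.022,0,0],[3.9,-9.3,-27.5,0.022,0,0],[4,-9.8,-27.3,0.022,0,0],[3.9,-10.5,-27,0.021,0,0],[34,0,0,0,0,0]]]
[[[34,0,0,0,0,0],[34,0,0,0,0,0],[34,0,0,0,0,0],[0,0,0,0,0,0],[0,0,0,0,0,0]]]
end [475.8271 138.8081  79.0252] from [500.3752  25.436  230.733 ] yaw -5.105585501495666 t 3.25
```

>>> arm_command(motion=[[[3.9,-8.6,-27.7,0.022,0,0],[3.9,-9.3,-27.5,0.022,0,0],[4,-9.8,-27.3,0.022,0,0],[3.9,-10.5,-27,0.021,0,0],[0,0,0,0,0,0]]])

```text
time: 3.75
eef_pos: [473.7, 144.3, 214.9]
orientation: [[-0.0, 0.986, -0.167], [0.001, -0.167, -0.986], [-1.0, -0.0, -0.001]]
force: [-0.3, -0.2, 0.8]
width: 1.004
```

```bash
python3 - <<'E'
from h import *
plan([(475.8,138.8,79,-10.1,6)],dec=1,vmax=38)
E
```

```text
[[[22.6,0.5,0.9,0.001,0,0],[22.7,0.5,0.9,0.002,0,0],[22.6,0.5,0.9,0.001,0,0],[22.7,0.5,0.8,0.002,0,0],[22.6,0.5,0.9,0.001,-0.001,0]]]
[[[22.7,0.5,0.8,0.002,0,0],[0,0,0,0,0,0],[0,0,0,0,0,0],[0,0,0,0,0,0],[0,0,0,0,0,0]]]
end [475.7616 138.8091  78.9948] from [473.6987 144.3204 214.9001] yaw -9.601772649146586 t 3.75
```

>>> arm_command(motion=[[[25,0,0,0,0,0],[25,0,0,0,0,0],[10,0,0,0,0,0],[0,0,0,0,0,0],[0,0,0,0,0,0]]])

```text
time: 4.25
eef_pos: [476.0, 139.5, 155.8]
orientation: [[0.001, 0.985, -0.173], [0.0, -0.173, -0.985], [-1.0, 0.001, -0.0]]
force: [0.4, 0.7, 0.6]
width: 0.998
```

```bash
python3 - <<'E'
from h import *
st();plan([(475.8,138.8,79,-10.1,3)],dec=1,vmax=38)
E
```

```text
t 4.25 pos [476.0006 139.4947 155.7726] yaw -9.956288439666029 F [0.4106 0.7269 0.5743] w 0.9975095976533408 j [ 0.3932  0.1812 -0.8331  1.8472  0.1452  1.1747 -0.6617]
tilt err [0.0009 0.0002 0.    ]
[[[25.6,0,0.2,0.001,0,0],[25.6,-0.1,0.3,0.001,0,0],[25.6,0,0.2,0.001,0,-0.001],[0,0,0,0,0,0],[0,0,0,0,0,0]]]
end [475.8465 138.8408  78.9723] from [476.0006 139.4947 155.7726] yaw -9.956288439666029 t 4.25
```

Settled on target, so descend and close.

>>> arm_command(motion=[[[25.6,0,0.2,0,0,0],[25.6,0,0.2,0,0,0],[25.6,0,0.2,0,0,0],[0,0,0,0,0,0],[0,0,0,0,0,0]]])

```text
time: 4.75
eef_pos: [476.1, 139.0, 79.4]
orientation: [[0.001, 0.985, -0.173], [0.0, -0.173, -0.985], [-1.0, 0.001, -0.001]]
force: [-0.1, -0.2, -0.1]
width: 0.997
```

>>> arm_command(motion=[[[0,0,0,0,0,0],[0,0,0,0,0,0],[0,0,0,0,0,0],[0,0,0,0,0,0],[0,0,0,0,0,0]]], claw=1, squeeze=20)

```text
time: 5.25
eef_pos: [475.7, 138.6, 78.3]
orientation: [[0.0, 0.985, -0.173], [-0.0, -0.173, -0.985], [-1.0, 0.0, 0.0]]
force: [0.1, 0.3, -0.3]
width: 0.628
```

```bash
python3 - <<'E'
from h import *
st();save('wrist','w3')
E
```

```text
t 5.25 pos [475.6624 138.6114  78.2723] yaw -9.970188555762821 F [ 0.1079  0.3357 -0.2688] w 0.6278549043138727 j [ 0.3507  0.2852 -0.8079  1.9282  0.2404  1.0262 -0.7369]
tilt err [ 0.0004 -0.0001  0.    ]
```

View pics/w3.png

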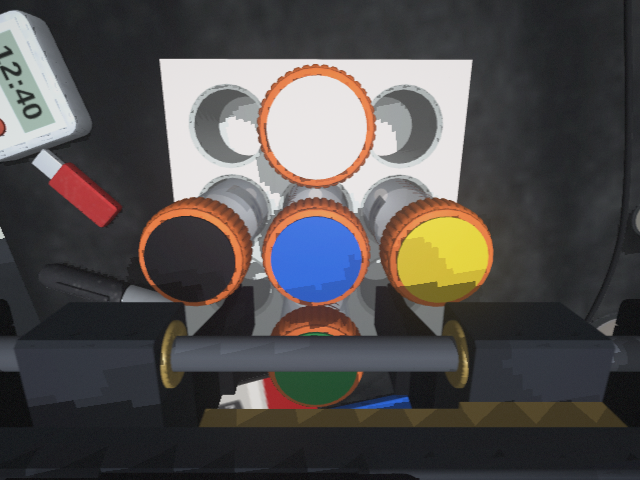

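The green cap sits centred between the jaws at (318,370), and the fingers are still closing (width 0.63).

>>> arm_command(motion=[[[0,0,0,0,0,0],[0,0,0,0,0,0],[0,0,0,0,0,0],[0,0,0,0,0,0],[0,0,0,0,0,0]]])

```text
time: 5.8
eef_pos: [475.5, 138.6, 78.0]
orientation: [[0.0, 0.985, -0.173], [-0.0, -0.173, -0.985], [-1.0, 0.0, 0.0]]
force: [0.2, -0.9, 0.0]
width: 0.388
```

>>> arm_command(motion=[[[-3,0,0,0,0,0],[-7,0,0,0,0,0],[-20,0,0,0,0,0],[-20,0,0,0,0,0],[-10,0,0,0,0,0]]])

```text
time: 6.3
eef_pos: [476.3, 139.0, 140.1]
orientation: [[0.002, 0.985, -0.173], [0.0, -0.173, -0.985], [-1.0, 0.002, -0.001]]
force: [0.5, 0.5, -0.4]
width: 0.396
```

```bash
python3 - <<'E'
from h import *
st();plan([(475.8,138.8,155,-10),(480.3,-11.5,155,4.5,6)],dec=1,vmax=30)
E
```

```text
t 6.3 pos [476.2819 138.9961 140.0531] yaw -9.95948878650605 F [ 0.4938  0.4648 -0.3905] w 0.39647501317236145 j [ 0.3894  0.1999 -0.8329  1.8663  0.163   1.1426 -0.6752]
tilt err [0.0024 0.0002 0.    ]
[[[-14.9,-0.4,0.3,0.001,-0.001,-0.002],[0,5.1,24.5,-0.042,0,0],[0,4.1,24.7,-0.042,0,0],[0,3,24.9,-0.042,0,0],[0,2,25,-0.042,0,0]]]
[[[0,0.9,25,-0.043,0,0],[0,-0.2,25.1,-0.042,0,0],[0,0,0,0,0,0],[0,0,0,0,0,0],[0,0,0,0,0,0]]]
end [480.2982 -11.5063 155.0145] from [476.2819 138.9961 140.0531] yaw -9.95948878650605 t 6.3
```

>>> arm_command(motion=[[[-15,0,0,0,0,0],[0,5.1,24.5,-0.042,0,0],[0,4.1,24.7,-0.042,0,0],[0,3,24.9,-0.042,0,0],[0,2,25,-0.042,0,0]]])

```text
time: 6.8
eef_pos: [478.5, 37.4, 153.3]
orientation: [[-0.0, 1.0, -0.004], [-0.0, -0.004, -1.0], [-1.0, -0.0, 0.0]]
force: [0.6, -0.7, -0.0]
width: 0.389
```

>>> arm_command(motion=[[[0,0.9,25,-0.043,0,0],[0,-0.2,25,-0.042,0,0],[0,0,0,0,0,0],[0,0,0,0,0,0],[0,0,0,0,0,0]]])

```text
time: 7.3
eef_pos: [480.1, -10.5, 153.2]
orientation: [[0.0, 0.997, 0.08], [0.0, 0.08, -0.997], [-1.0, 0.0, -0.0]]
force: [0.2, -0.4, -0.4]
width: 0.389
```

```bash
python3 - <<'E'
from h import *
st();save('scene','s4');p,d=save('wrist','w4')
im=cv2.imread('pics/s4.png');cv2.imwrite('pics/s4c.png',cv2.resize(im[170:310,270:470],None,fx=3.5,fy=3.5,interpolation=cv2.INTER_CUBIC))
plan([(480.3,-11.5,155,4.5)],dec=1)
E
```

```text
t 7.3 pos [480.1478 -10.5137 153.2028] yaw 4.5685258164047 F [ 0.2469 -0.4073 -0.4028] w 0.3893801830552812 j [ 0.6395  0.1286 -0.7502  1.8896  0.0952  1.1592 -0.065 ]
tilt err [0.0001 0.0003 0.    ]
[[[-1.8,0.1,1,0.002,0,0],[0,0,0,0,0,0],[0,0,0,0,0,0],[0,0,0,0,0,0],[0,0,0,0,0,0]]]
end [480.3228 -11.477  154.9512] from [480.143  -10.4881 153.1513] yaw 4.605796003129296 t 7.4
```

View pics/s4c.png

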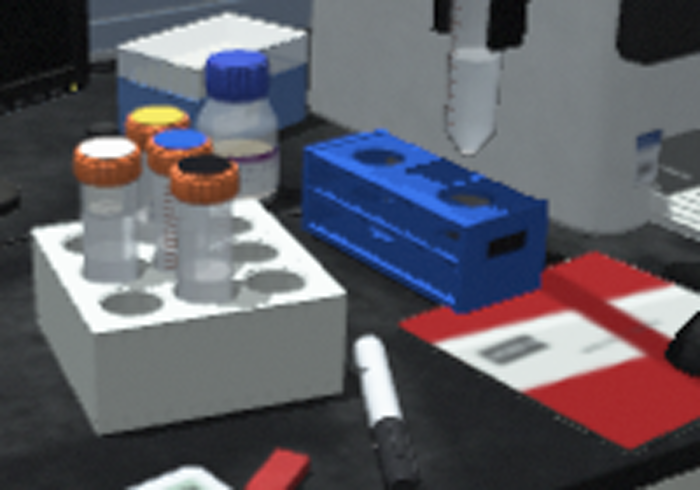

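View pics/w4.png

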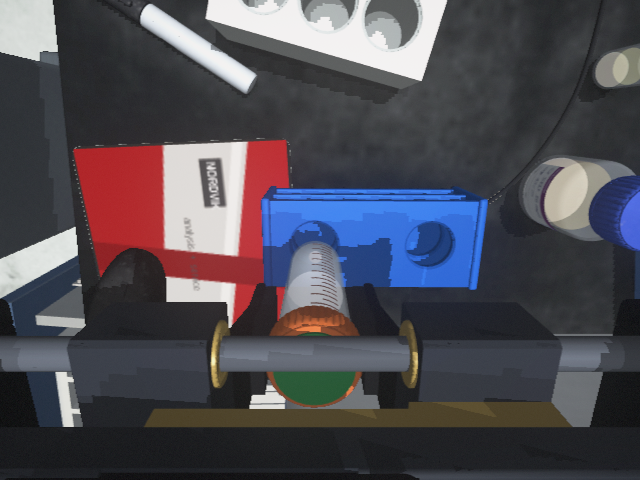

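```bash
python3 - <<'E'
from h import *
print(proj('scene',(480.2,-10.5,83)),proj('scene',(480.3,-11.5,60)),proj('scene',(560.1,-5.3,60)), proj('wrist',(480.2,-10.5,83)),proj('wrist',(480.3,-11.5,60)),proj('wrist',(560.1,-5.3,60)))
E
```

```text
[403.4483 214.7351] [403.0308 225.1305] [378.0511 213.7398] [315.5129 254.5122] [315.4217 245.1767] [431.2067 245.5947]
```

>>> arm_command(motion=[[[15,0,1,0,0,0],[15,0,0,0,0,0],[10,0,0,0,0,0],[0,0,0,0,0,0],[0,0,0,0,0,0]]])

```text
time: 7.9
eef_pos: [480.4, -12.2, 113.3]
orientation: [[0.0, 0.997, 0.079], [0.0, 0.079, -0.997], [-1.0, 0.0, -0.0]]
force: [0.8, 0.4, -0.6]
width: 0.396
```

```bash
python3 - <<'E'
from h import *
st();save('scene','s5');p,d=save('wrist','w5')
im=cv2.imread('pics/s5.png');cv2.imwrite('pics/s5c.png',cv2.resize(im[170:310,270:470],None,fx=3.5,fy=3.5,interpolation=cv2.INTER_CUBIC))
E
```

```text
t 7.9 pos [480.3539 -12.1819 113.3357] yaw 4.557055344596385 F [ 0.7823  0.3574 -0.5768] w 0.39555269031020784 j [ 0.6246  0.1804 -0.7441  1.9334  0.1381  1.0788 -0.0973]
tilt err [0.     0.0002 0.    ]
```

View pics/s5c.png

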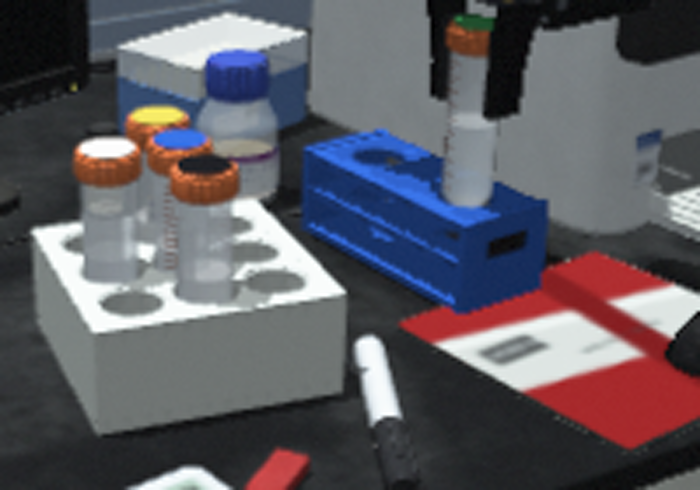

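The foot has gone into the near well without force. Continue down, then release with a partial opening.

>>> arm_command(motion=[[[10,0,0,0,0,0],[10,0,0,0,0,0],[9,0,0,0,0,0],[4,0,0,0,0,0],[0,0,0,0,0,0]]])

```text
time: 8.5
eef_pos: [479.7, -12.5, 79.2]
orientation: [[-0.001, 0.997, 0.079], [0.0, 0.079, -0.997], [-1.0, -0.001, -0.0]]
force: [0.1, -0.1, -0.2]
width: 0.392
```

>>> arm_command(motion=[[[1,0,0,0,0,0],[0,0,0,0,0,0],[0,0,0,0,0,0],[0,0,0,0,0,0],[0,0,0,0,0,0]]], claw=-0.4)

```text
time: 9.0
eef_pos: [480.4, -12.6, 79.2]
orientation: [[0.0, 0.997, 0.079], [-0.0, 0.079, -0.997], [-1.0, 0.0, 0.0]]
force: [0.9, -0.6, 0.0]
width: 0.679
```

```bash
python3 - <<'E'
from h import *
s=st();print(s['torque'])
plan([(480.4,-12,165,4.5),(490,110,165,-5),(489.3,214.4,165,-10.1)],dec=1,vmax=35)
E
```

```text
t 9.0 pos [480.3528 -12.5593  79.22  ] yaw 4.525336218975343 F [ 0.9307 -0.6041  0.0056] w 0.6791884655490456 j [ 0.6068  0.23   -0.7344  1.9662  0.1816  1.0105 -0.1326]
tilt err [ 0.0004 -0.0002  0.    ]
[-0.0233 -0.0869  0.0241]
[[[-28.6,0,-0.2,0,0,0],[-28.6,0.1,-0.2,0,0,0],[-28.6,0,-0.1,0,0,0],[0,4.8,-30.2,0.042,0,0],[0,3.5,-30.4,0.041,0,0]]]
[[[0,2.3,-30.5,0.042,0,0],[0,1,-30.6,0.041,0,0],[0,-3.3,-34.7,0.03,0,0],[0,-4.3,-34.5,0.03,0,0],[0,-5.3,-34.4,0.029,0,0]]]
end [489.2692 214.3942 164.9838] from [480.3528 -12.5593  79.22  ] yaw 4.525336218975343 t 9.0
```

>>> arm_command(motion=[[[-28,0,0,0,0,0],[-29,0,0,0,0,0],[-29,0,0,0,0,0],[0,0,0,0,0,0],[0,0,0,0,0,0]]])

```text
time: 9.5
eef_pos: [480.5, -12.7, 165.4]
orientation: [[0.001, 0.997, 0.079], [-0.001, 0.079, -0.997], [-1.0, 0.001, 0.001]]
force: [0.2, 0.9, -0.4]
width: 0.698
```

```bash
python3 - <<'E'
from h import *
st();p,d=save('scene','s6');p,d=save('top','t6')
im=cv2.imread('pics/s6.png');cv2.imwrite('pics/s6c.png',cv2.resize(im[170:310,270:470],None,fx=3.5,fy=3.5,interpolation=cv2.INTER_CUBIC))
E
```

```text
t 9.5 pos [480.5126 -12.7035 165.3859] yaw 4.514449010865802 F [ 0.2171  0.9426 -0.3942] w 0.6977152169728228 j [ 0.6492  0.1149 -0.7523  1.8746  0.0856  1.1831 -0.0534]
tilt err [ 0.0012 -0.0007  0.    ]
```

View pics/s6c.png

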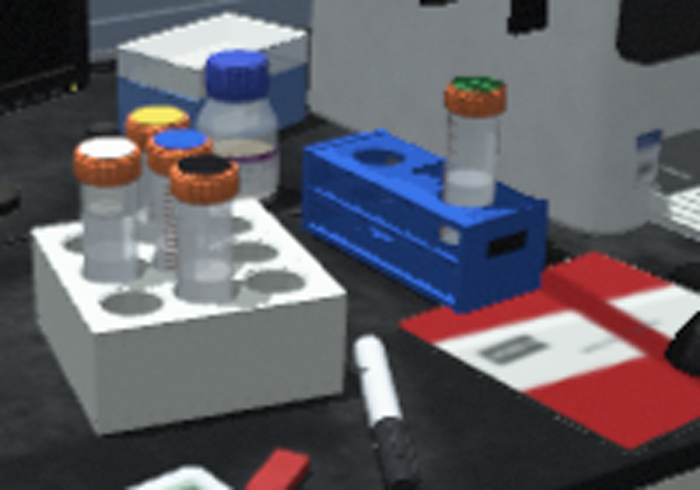

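The green tube stands upright in the near stand well. Next is white.

>>> arm_command(motion=[[[0,5,-30,0.042,0,0],[0,3.5,-30.5,0.041,0,0],[0,2.3,-30.5,0.042,0,0],[0,1,-30.6,0.041,0,0],[0,-3.3,-34.7,0.03,0,0]]], claw=-1)

```text
time: 10.1
eef_pos: [489.5, 144.7, 163.9]
orientation: [[-0.002, 0.993, -0.12], [-0.0, -0.12, -0.993], [-1.0, -0.002, 0.001]]
force: [0.2, 0.4, -1.1]
width: 0.985
```

>>> arm_command(motion=[[[0,-4.3,-34.5,0.03,0,0],[0,-5.3,-34.4,0.029,0,0],[0,0,0,0,0,0],[0,0,0,0,0,0],[0,0,0,0,0,0]]])

```text
time: 10.6
eef_pos: [489.2, 212.7, 164.2]
orientation: [[-0.001, 0.984, -0.176], [-0.001, -0.176, -0.984], [-1.0, -0.001, 0.001]]
force: [0.7, -0.3, 0.1]
width: 1.001
```

```bash
python3 - <<'E'
from h import *
s=st();plan([(489.3,214.4,76,-10.1,3)],dec=1)
p,d=save('wrist','w7')
E
```

```text
t 10.6 pos [489.238  212.6679 164.2072] yaw -10.12958502888268 F [ 0.6804 -0.3467  0.1229] w 1.0007254512270827 j [ 0.2549  0.2817 -0.8632  1.7434  0.2268  1.2222 -0.8442]
tilt err [-0.0012 -0.0009  0.    ]
[[[29.4,-0.1,-0.6,0,0,0],[29.4,0,-0.6,0,0.001,0.001],[29.4,-0.1,-0.6,-0.001,0,0],[0,0,0,0,0,0],[0,0,0,0,0,0]]]
end [489.2835 214.4224  76.0061] from [489.238  212.6679 164.2072] yaw -10.12958502888268 t 10.6
```

View pics/w7.png

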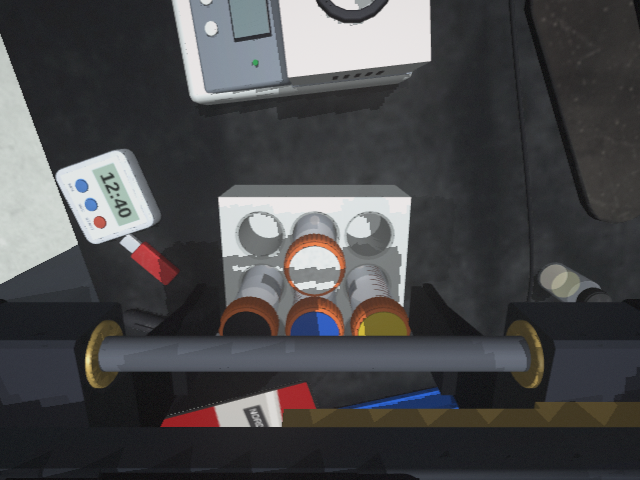

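>>> arm_command(motion=[[[29,0,-0.5,0,0,0],[29,0,-0.5,0,0,0],[29,0,0,0,0,0],[1,0,0,0,0,0],[0,0,0,0,0,0]]])

```text
time: 11.15
eef_pos: [489.6, 214.1, 77.3]
orientation: [[-0.001, 0.984, -0.176], [-0.0, -0.176, -0.984], [-1.0, -0.001, 0.0]]
force: [-0.3, 0.2, 0.5]
width: 1.0
```

>>> arm_command(motion=[[[0,0,0,0,0,0],[0,0,0,0,0,0],[0,0,0,0,0,0],[0,0,0,0,0,0],[0,0,0,0,0,0]]], claw=1)

```text
time: 11.65
eef_pos: [489.6, 214.8, 77.3]
orientation: [[0.0, 0.985, -0.175], [-0.0, -0.175, -0.985], [-1.0, 0.0, -0.0]]
force: [0.3, 0.4, 0.8]
width: 0.631
```

>>> arm_command(motion=[[[0,0,0,0,0,0],[0,0,0,0,0,0],[0,0,0,0,0,0],[0,0,0,0,0,0],[0,0,0,0,0,0]]])

```text
time: 12.15
eef_pos: [489.5, 214.8, 77.0]
orientation: [[-0.0, 0.985, -0.175], [-0.0, -0.175, -0.985], [-1.0, -0.0, 0.0]]
force: [-0.1, -0.7, 1.0]
width: 0.391
```

```bash
python3 - <<'E'
from h import *
s=st();plan([(489.3,214.4,210,-10.1,5),(495,100,210,-3),(560.1,-5.6,210,4.5)],dec=1,vmax=35)
E
```

```text
t 12.15 pos [489.4557 214.7994  76.9935] yaw -10.079993174801752 F [-0.146  -0.689   0.9698] w 0.3905928018073029 j [ 0.2047  0.3874 -0.8249  1.8311  0.3231  1.0633 -0.919 ]
tilt err [-0.0001 -0.0001  0.    ]
[[[-26.6,0,0.1,0,0,0],[-26.6,0,0.1,0,0,0],[-26.6,0,0.1,0,0,0],[-26.6,0,0.1,0,0,0],[-26.6,-0.1,0,0,0,0]]]
[[[0,6.4,27.9,-0.031,0,0],[0,5.5,28.1,-0.031,0,0],[0,4.7,28.3,-0.031,0,0],[0,3.8,28.4,-0.031,0,0],[0,17.6,25.5,-0.033,0,0]]]
[[[0,16.8,26.1,-0.032,0,0],[0,15.9,26.6,-0.033,0,0],[0,15.1,27.1,-0.032,0,0],[0,0,0,0,0,0],[0,0,0,0,0,0]]]
end [560.1178  -5.5824 210.0059] from [489.4557 214.7994  76.9935] yaw -10.079993174801752 t 12.15
```

>>> arm_command(motion=[[[-20,0,0,0,0,0],[-30,0,0,0,0,0],[-32,0,0,0,0,0],[-32,0,0,0,0,0],[-26,0,0,0,0,0]]])

```text
time: 12.65
eef_pos: [489.6, 215.0, 218.9]
orientation: [[0.001, 0.985, -0.175], [0.0, -0.175, -0.985], [-1.0, 0.001, -0.0]]
force: [-0.5, -0.3, -0.4]
width: 0.389
```

>>> arm_command(motion=[[[0,6.4,27.9,-0.031,0,0],[0,5.5,28,-0.031,0,0],[0,4.7,28.3,-0.031,0,0],[0,3.8,28.4,-0.031,0,0],[0,17.6,25.5,-0.033,0,0]]])

```text
time: 13.15
eef_pos: [510.7, 72.9, 217.3]
orientation: [[0.0, 1.0, -0.017], [-0.001, -0.017, -1.0], [-1.0, 0.0, 0.001]]
force: [0.9, 0.4, -0.8]
width: 0.391
```

>>> arm_command(motion=[[[0,16.8,26,-0.032,0,0],[0,15.9,26.6,-0.033,0,0],[0,15.1,27,-0.032,0,0],[0,0,0,0,0,0],[0,0,0,0,0,0]]])

```text
time: 13.65
eef_pos: [560.2, -5.2, 216.7]
orientation: [[-0.001, 0.997, 0.077], [0.001, 0.077, -0.997], [-1.0, -0.001, -0.001]]
force: [-0.9, 0.6, -0.4]
width: 0.393
```

```bash
python3 - <<'E'
from h import *
s=st();plan([(560.1,-6,155,4.5,3)],dec=1,vmax=35)
E
```

```text
t 13.65 pos [560.2381  -5.1526 216.6553] yaw 4.396026932636825 F [-0.9185  0.6422 -0.421 ] w 0.3931256178260417 j [ 0.5728  0.2784 -0.7628  1.6117  0.1959  1.3313 -0.1408]
tilt err [-0.0007  0.0007  0.    ]
[[[20.6,-0.1,0.3,-0.001,0,0],[20.5,0,0.3,0,0,0],[20.6,-0.1,0.3,-0.001,-0.001,0.001],[0,0,0,0,0,0],[0,0,0,0,0,0]]]
end [560.0621  -6.0239 154.9548] from [560.2381  -5.1526 216.6553] yaw 4.396026932636825 t 13.65
```

>>> arm_command(motion=[[[30,0,0.4,0,0,0],[30,0,0.4,0,0,0],[30,0,0,0,0,0],[10,0,0,0,0,0],[0,0,0,0,0,0]]])

```text
time: 14.15
eef_pos: [559.4, -4.8, 116.3]
orientation: [[-0.002, 0.997, 0.079], [0.0, 0.079, -0.997], [-1.0, -0.002, -0.001]]
force: [0.1, -1.1, -0.4]
width: 0.393
```

```bash
python3 - <<'E'
from h import *
st();save('scene','s8');p,d=save('wrist','w8')
im=cv2.imread('pics/s8.png');cv2.imwrite('pics/s8c.png',cv2.resize(im[170:310,270:470],None,fx=3.5,fy=3.5,interpolation=cv2.INTER_CUBIC))
E
```

```text
t 14.15 pos [559.4186  -4.8459 116.3204] yaw 4.538227653583907 F [ 0.0838 -1.1157 -0.3555] w 0.39297263665019205 j [ 0.545   0.3685 -0.7386  1.7334  0.2687  1.146  -0.1934]
tilt err [-0.0021  0.0004  0.    ]
```

View pics/s8c.png

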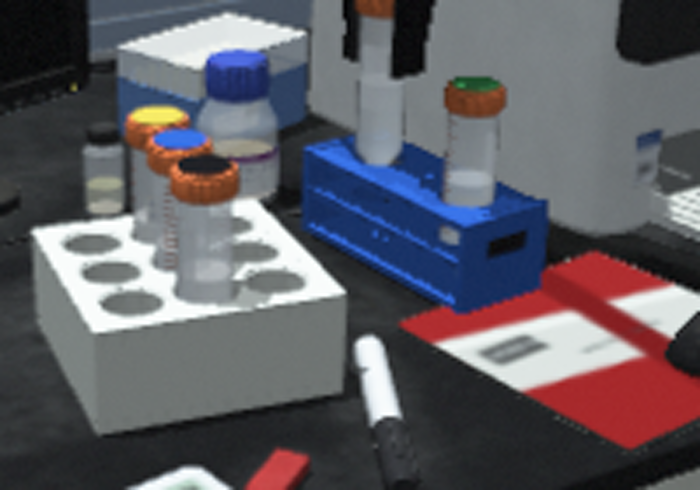

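The white tube is entering the far well cleanly. Continue.

>>> arm_command(motion=[[[10,0,0.5,0,0,0],[10,0,0.3,0,0,0],[10,0,0,0,0,0],[7,0,0,0,0,0],[0,0,0,0,0,0]]])

```text
time: 14.75
eef_pos: [559.7, -6.6, 78.8]
orientation: [[-0.002, 0.997, 0.078], [0.0, 0.078, -0.997], [-1.0, -0.002, -0.0]]
force: [-0.7, -0.6, 0.5]
width: 0.397
```

>>> arm_command(motion=[[[1,0,0,0,0,0],[0,0,0,0,0,0],[0,0,0,0,0,0],[0,0,0,0,0,0],[0,0,0,0,0,0]]], claw=-0.4)

```text
time: 15.25
eef_pos: [560.6, -6.6, 79.2]
orientation: [[0.0, 0.997, 0.078], [-0.0, 0.078, -0.997], [-1.0, 0.0, 0.0]]
force: [-0.1, -0.8, 0.3]
width: 0.682
```

>>> arm_command(motion=[[[-28,0,0,0,0,0],[-29,0,0,0,0,0],[-29,0,0,0,0,0],[0,0,0,0,0,0],[0,0,0,0,0,0]]])

```text
time: 15.75
eef_pos: [560.7, -6.6, 165.4]
orientation: [[0.001, 0.997, 0.078], [-0.0, 0.078, -0.997], [-1.0, 0.001, 0.001]]
force: [0.3, -0.2, -0.5]
width: 0.696
```

```bash
python3 - <<'E'
from h import *
st();save('scene','s9');p,d=save('wrist','w9')
im=cv2.imread('pics/s9.png');cv2.imwrite('pics/s9c.png',cv2.resize(im[170:310,270:470],None,fx=3.5,fy=3.5,interpolation=cv2.INTER_CUBIC))
E
```

```text
t 15.75 pos [560.7085  -6.6168 165.4361] yaw 4.4610260308219845 F [ 0.2968 -0.2272 -0.4938] w 0.6955643890544888 j [ 0.5644  0.3192 -0.7539  1.6792  0.2303  1.2333 -0.1631]
tilt err [ 0.0012 -0.0005  0.    ]
```

View pics/s9c.png

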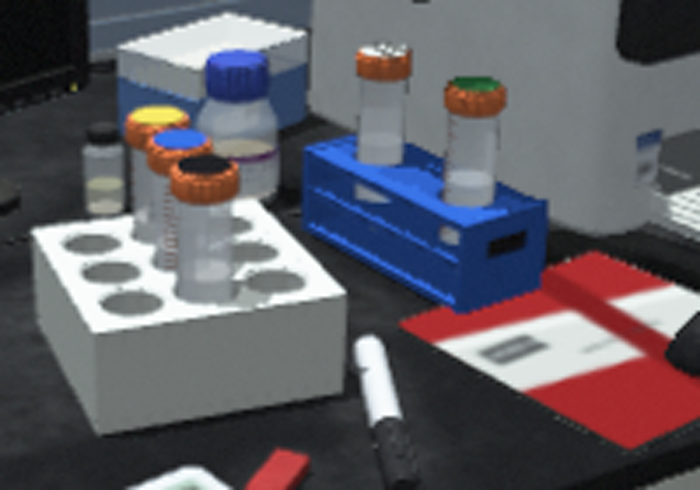

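Both neighbours stand upright in the parking stand. Before moving blue, I'll check clearance around the reader.

```bash
python3 - <<'E'
from h import *
d=np.load('pics/top0.npy');X=cloud('top',d)
for x0 in range(440,640,40):
    m=(X[...,0]>x0)&(X[...,0]<x0+40)&(X[...,1]>410)
    for a,b in((30,120),(120,250),(250,420)):
        q=m&(X[...,2]>a)&(X[...,2]<b); print(x0,a,q.sum(), np.nanmin(X[q][:,1]) if q.any() else None)
for y0 in range(250,460,30):
    for a,b in((100,250),(250,450)):
        q=(X[...,1]>y0)&(X[...,1]<y0+30)&(X[...,2]>a)&(X[...,2]<b)&(X[...,0]>580); print(y0,a,q.sum(),np.nanmin(X[q][:,0]) if q.any() else None)
plan([(530,60,200,30),(482.6,176.4,200,79.9)],dec=1,vmax=35)
E
```

```text
440 30 426 410.3180725755449
440 120 871 465.14768666516284
440 250 3413 465.7204633406768
480 30 381 410.67555924080034
480 120 843 469.33619231840066
480 250 3286 469.45278405133433
520 30 364 473.0826920282211
520 120 823 473.27218042661093
520 250 3152 473.0531469346338
560 30 350 476.712130459558
560 120 798 477.1110669213364
560 250 3086 477.2550738041399
600 30 348 480.5184579660803
600 120 781 480.6101650279063
600 250 2951 481.015547012673
250 100 865 719.7802356468987
250 250 1404 716.3499585339941
280 100 867 712.4556363481856
280 250 1409 707.998023126606
310 100 874 703.6111902384205
310 250 1424 699.075953089721
340 100 890 694.4021570783185
340 250 1433 690.6341378826268
370 100 888 686.2076212373979
370 250 1446 681.913541395671
400 100 892 678.1373393810325
400 250 1471 673.3165269141914
430 100 522 669.7157148414942
430 250 854 668.7110777528917
[[[-9,-6.2,-17.2,-0.111,0,0],[-9,-4.2,-17.8,-0.112,0,0],[-8.9,-2.2,-18.1,-0.111,0,0.001],[-9,-0.2,-18.3,-0.112,0,0],[0,2.5,-17.8,-0.124,0,0]]]
[[[0,4.6,-17.3,-0.124,0,0],[0,6.8,-16.6,-0.125,0,0],[0,8.8,-15.7,-0.124,0,0],[0,10.6,-14.5,-0.125,0,0],[0,12.4,-13,-0.124,0,0]]]
[[[0.1,13.8,-11.4,-0.125,0,0],[0,0,0,0,0,0],[0,0,0,0,0,0],[0,0,0,0,0,0],[0,0,0,0,0,0]]]
end [482.6148 176.3718 199.9715] from [559.8912  -6.6869 164.0952] yaw 4.465119828587123 t 15.85
```

>>> arm_command(motion=[[[-9,-6.2,-17.2,-0.111,0,0],[-9,-4.2,-17.8,-0.112,0,0],[-9,-2.2,-18,-0.111,0,0],[-9,-0.2,-18.3,-0.112,0,0],[0,2.5,-17.8,-0.124,0,0]]], claw=-1)

```text
time: 16.35
eef_pos: [523.4, 77.5, 201.1]
orientation: [[-0.0, 0.794, 0.607], [-0.0, 0.607, -0.794], [-1.0, -0.0, -0.0]]
force: [0.8, -0.1, -0.3]
width: 0.979
```

>>> arm_command(motion=[[[0,4.6,-17.3,-0.124,0,0],[0,6.8,-16.6,-0.125,0,0],[0,8.8,-15.7,-0.124,0,0],[0,10.6,-14.5,-0.125,0,0],[0,12.4,-13,-0.124,0,0]]])

```text
time: 16.85
eef_pos: [489.1, 160.3, 200.0]
orientation: [[-0.002, 0.291, 0.957], [-0.0, 0.957, -0.291], [-1.0, -0.001, -0.001]]
force: [0.4, 0.0, 0.4]
width: 1.0
```

>>> arm_command(motion=[[[0,13.8,-11.4,-0.125,0,0],[0,0,0,0,0,0],[0,0,0,0,0,0],[0,0,0,0,0,0],[0,0,0,0,0,0]]])

```text
time: 17.35
eef_pos: [483.5, 175.4, 200.8]
orientation: [[-0.0, 0.178, 0.984], [-0.0, 0.984, -0.178], [-1.0, -0.0, -0.0]]
force: [0.5, -0.0, -0.2]
width: 1.0
```

```bash
python3 - <<'E'
from h import *
s=st(); p,d=save('wrist','w10');X=cloud('wrist',d,s)
print(proj('wrist',(482.6,176.4,126),s))
m=(X[...,2]>118)&(X[...,2]<134)
n,l,stt,ce=cv2.connectedComponentsWithStats(m.astype(np.uint8))
for i in range(1,n):
    if stt[i,4]>100: print(ce[i],stt[i,4],np.nanmean(X[l==i],0))
plan([(482.6,176.4,150,79.9),(482.6,176.4,76,79.9)],dec=1,vmax=35)
E
```

```text
t 17.35 pos [483.5291 175.3965 200.7932] yaw 79.74887927547339 F [ 0.4957 -0.0258 -0.1788] w 1.0003769438207994 j [ 0.5164  0.2473 -1.0731  1.7377  0.2259  1.2912  0.7849]
tilt err [-0.0002 -0.0003  0.    ]
[316.0785 252.1868]
[316.9257 189.6619] 2464 [442.549  184.0602 128.1214]
[316.9695 248.925 ] 2228 [479.9755 177.4392 127.9029]
[ 40.3562 286.2679] 1721 [473.4939  -6.9498 126.9354]
[316.9599 303.3275] 2043 [517.5725 170.7533 127.6953]
[[[25.4,0.3,-0.5,-0.001,0,0],[25.4,0.3,-0.5,-0.001,0,0],[24.7,0,0,0,0,0],[24.7,0,0,0,0,0],[24.6,0.1,0,0,0,0]]]
end [482.5679 176.4371  76.048 ] from [483.4522 175.602  200.8481] yaw 79.78760242709404 t 17.4
```

View pics/w10.png

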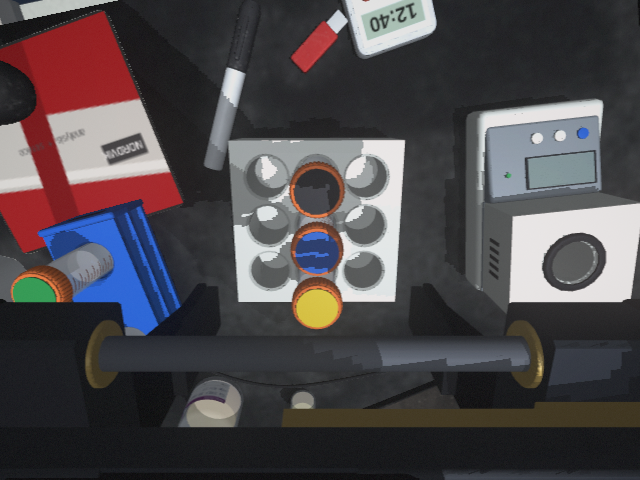

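>>> arm_command(motion=[[[25,0.3,-0.5,0,0,0],[25,0.3,-0.4,0,0,0],[25,0,0,0,0,0],[25,0,0,0,0,0],[24,0,0,0,0,0]]])

```text
time: 17.9
eef_pos: [482.5, 176.6, 75.9]
orientation: [[-0.0, 0.177, 0.984], [-0.0, 0.984, -0.177], [-1.0, -0.0, 0.0]]
force: [0.0, -0.1, 0.0]
width: 1.001
```

>>> arm_command(motion=[[[0,0,0,0,0,0],[0,0,0,0,0,0],[0,0,0,0,0,0],[0,0,0,0,0,0],[0,0,0,0,0,0]]], claw=1)

```text
time: 18.4
eef_pos: [482.9, 177.2, 77.9]
orientation: [[0.001, 0.175, 0.985], [-0.0, 0.985, -0.175], [-1.0, 0.0, 0.001]]
force: [-0.4, 0.2, 0.5]
width: 0.629
```

>>> arm_command(motion=[[[0,0,0,0,0,0],[0,0,0,0,0,0],[0,0,0,0,0,0],[0,0,0,0,0,0],[0,0,0,0,0,0]]])

```text
time: 18.9
eef_pos: [482.4, 177.2, 77.1]
orientation: [[0.0, 0.175, 0.985], [-0.0, 0.985, -0.175], [-1.0, -0.0, 0.0]]
force: [-0.1, -0.1, 0.9]
width: 0.391
```

```bash
python3 - <<'E'
from h import *
s=st();plan([(482.6,176.4,240,79.9,6)],dec=1,vmax=35)
E
```

```text
t 18.9 pos [482.4221 177.1806  77.0963] yaw 79.92858606013684 F [-0.1416 -0.1151  0.9457] w 0.39069018567068614 j [ 0.4179  0.3994 -0.9973  1.8774  0.3815  1.071   0.6636]
tilt err [ 0.0001 -0.0001  0.    ]
[[[-27.2,-0.1,0.1,0,0,0],[-27.1,-0.1,0,0,0,0],[-27.2,-0.1,0.1,0,0,0],[-27.1,-0.1,0,0,0,0],[-27.2,-0.2,0.1,0,0,0]]]
[[[-27.1,-0.1,0,0,0,0],[0,0,0,0,0,0],[0,0,0,0,0,0],[0,0,0,0,0,0],[0,0,0,0,0,0]]]
end [482.5731 176.4501 239.9964] from [482.4221 177.1806  77.0963] yaw 79.92858606013684 t 18.9
```

>>> arm_command(motion=[[[-15,0,0,0,0,0],[-32,0,0,0,0,0],[-36,0,0,0,0,0],[-36,0,0,0,0,0],[-25,0,0,0,0,0]]])

```text
time: 19.4
eef_pos: [482.6, 177.9, 224.4]
orientation: [[0.002, 0.174, 0.985], [0.0, 0.985, -0.174], [-1.0, 0.001, 0.002]]
force: [0.6, -0.1, -0.2]
width: 0.392
```

```bash
python3 - <<'E'
from h import *
s=st();plan([(536.5,359.5,221,30)],dec=1,vmax=30)
p,d=save('top','t11')
X=cloud('top',d)
# well of reader: dark collar ring
im=cv2.imread('pics/t11.png');cv2.imwrite('pics/t11c.png',cv2.resize(im[180:310,160:460],None,fx=2.6,fy=2.6,interpolation=cv2.INTER_CUBIC))
E
```

```text
t 19.4 pos [482.552  177.9201 224.3946] yaw 79.97885393611642 F [ 0.5582 -0.0647 -0.1716] w 0.3917687761994625 j [ 0.5316  0.2246 -1.089   1.7062  0.2054  1.3325  0.8003]
tilt err [0.0024 0.0004 0.    ]
[[[0.5,26.9,3.1,0.125,0,0],[0.5,27.1,-0.3,0.125,0,0],[0.5,26.8,-3.7,0.124,0,0],[0.5,26.1,-7,0.125,0,-0.001],[0.5,25.1,-10.1,0.124,0,0]]]
[[[0.5,23.6,-13.2,0.125,0.001,-0.001],[0.5,21.8,-16,0.124,0,0],[0,0,0,0,0,0],[0,0,0,0,0,0],[0,0,0,0,0,0]]]
end [536.511  359.4673 221.017 ] from [482.552  177.9201 224.3946] yaw 79.97885393611642 t 19.4
```

View pics/t11c.png

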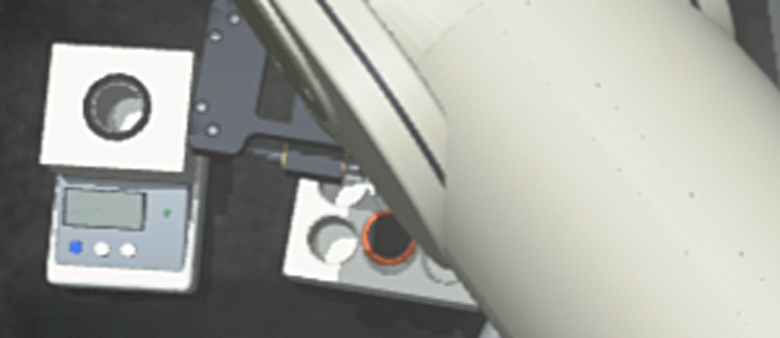

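>>> arm_command(motion=[[[0,27,3,0.125,0,0],[0,27,-0.3,0.125,0,0],[0,26.8,-3.7,0.124,0,0],[0,26.1,-7,0.125,0,0],[0,25.1,-10.1,0.124,0,0]]])

```text
time: 19.95
eef_pos: [521.0, 308.0, 221.6]
orientation: [[-0.0, 0.72, 0.694], [0.0, 0.694, -0.72], [-1.0, 0.0, -0.0]]
force: [0.8, 0.1, 0.8]
width: 0.39
```

>>> arm_command(motion=[[[0,23.6,-13.2,0.125,0,0],[0,21.8,-16,0.124,0,0],[0,0,0,0,0,0],[0,0,0,0,0,0],[0,0,0,0,0,0]]])

```text
time: 20.45
eef_pos: [536.5, 357.9, 221.4]
orientation: [[0.0, 0.866, 0.5], [-0.0, 0.5, -0.866], [-1.0, 0.0, 0.0]]
force: [-0.1, -0.1, -0.8]
width: 0.396
```

```bash
python3 - <<'E'
from h import *
s=st();save('wrist','w12');save('scene','s12')
plan([(536.8,360.2,185,30,3)],dec=1,vmax=30)
print(proj('wrist',(536.8,360.2,93),s),proj('scene',(536.8,360.2,93)),proj('scene',s['eef_pos']-[0,0,69]))
im=cv2.imread('pics/s12.png');cv2.imwrite('pics/s12c.png',cv2.resize(im[120:320,150:350],None,fx=3,fy=3,interpolation=cv2.INTER_CUBIC))
E
```

```text
t 20.45 pos [536.5197 357.8549 221.412 ] yaw 29.99837554970165 F [-0.0794 -0.1127 -0.7638] w 0.3961481793319157 j [-0.053   0.5131 -0.8679  1.3693  0.3882  1.4339 -0.3845]
tilt err [ 0.0003 -0.0004  0.    ]
[[[12.1,0.5,-0.8,0,0,0],[12.1,0.4,-0.7,-0.001,0,0],[12.2,0.5,-0.8,0,0.001,0],[0,0,0,0,0,0],[0,0,0,0,0,0]]]
end [536.7879 360.235  184.9518] from [536.7081 357.5589 221.3529] yaw 29.935823570567248 t 20.55
[317.0733 228.4417] [216.025  236.7634] [213.5256 204.8708]
```

View pics/w12.png

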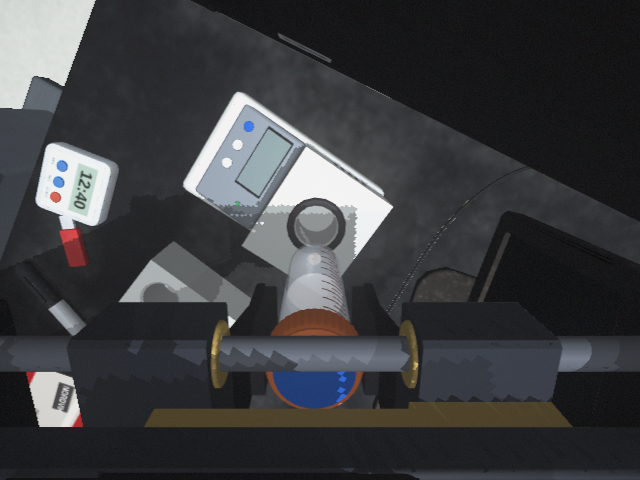

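View pics/s12c.png

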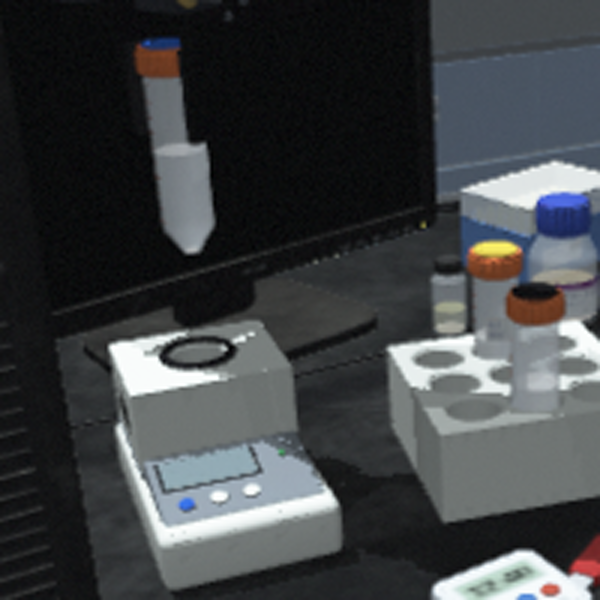

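```bash
python3 - <<'E'
from h import *
s=arm.read_state()
im=cv2.imread('pics/w12.png');g=cv2.cvtColor(im,cv2.COLOR_BGR2GRAY)
sub=g[185:245,275:360]; m=(sub<70).astype(np.uint8)
n,l,stt,ce=cv2.connectedComponentsWithStats(m)
i=1+np.argmax(stt[1:,4]); v,u=np.nonzero(l==i); print(stt[i],u.min()+275,u.max()+275,v.min()+185,v.max()+185)
cs,_=cv2.findContours((l==i).astype(np.uint8),0,1); c=max(cs,key=len); print(cv2.fitEllipse(c[c[:,0,1]<48]))
u0=275+cv2.fitEllipse(c[c[:,0,1]<48])[0][0];v0=185+cv2.fitEllipse(c[c[:,0,1]<48])[0][1]
print(atz('wrist',u0,v0,93,s))
im=cv2.imread('pics/t11.png');g=cv2.cvtColor(im,cv2.COLOR_BGR2GRAY)
sub=g[200:242,182:228]; m=(sub<60).astype(np.uint8)
n,l,stt,ce=cv2.connectedComponentsWithStats(m)
for i in range(1,n):
  if stt[i,4]>60:
    cs,_=cv2.findContours((l==i).astype(np.uint8),0,1);c=max(cs,key=len);e=cv2.fitEllipse(c);print(e,stt[i],atz('top',182+e[0][0],200+e[0][1],93))
E
```

```text
[ 12  14  24  46 308] 287 310 199 244
((21.983083724975586, 29.89151382446289), (12.65888786315918, 33.656368255615234), 31.211824417114258)
[518.2486 361.5053  93.    ]
```

>>> arm_command(motion=[[[12,0.6,-1,0,0,0],[12,0.5,-1,0,0,0],[12,0.4,-0.8,0,0,0],[5,0,0,0,0,0],[0,0,0,0,0,0]]])

```text
time: 21.05
eef_pos: [535.8, 361.4, 178.7]
orientation: [[-0.002, 0.866, 0.5], [-0.001, 0.5, -0.866], [-1.0, -0.002, 0.0]]
force: [-0.2, -0.4, 0.4]
width: 0.391
```

```bash
python3 - <<'E'
from h import *
s=st();save('wrist','w13');save('scene','s13')
a=cv2.imread('pics/s13.png')[150:280,150:280];b=cv2.imread('pics/w13.png')[180:440,220:420]
cv2.imwrite('pics/c13.png',np.hstack([cv2.resize(a,(400,400),interpolation=cv2.INTER_CUBIC),cv2.resize(b,(308,400))]))
E
```

```text
t 21.05 pos [535.8369 361.4471 178.6609] yaw 29.97550816709283 F [-0.2463 -0.3561  0.3867] w 0.39103511706979643 j [-0.0612  0.5448 -0.8556  1.421   0.4109  1.3627 -0.4062]
tilt err [-0.0016 -0.0011  0.    ]
```

View pics/c13.png

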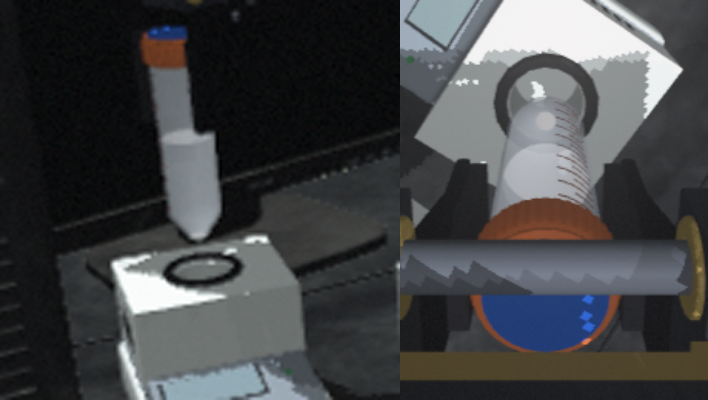

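```bash
python3 - <<'E'
from h import *
for q in [(535.8,361.4,109.7),(535.8,361.4,93),(536.8,360.2,93),(540,361.4,93),(535.8,357,93)]: print(proj('scene',q))
plan([(536.3,360.6,150,30)],dec=1)
E
```

```text
[214.4434 228.3806]
[215.517  237.0955]
[216.025  236.7634]
[214.8633 236.2684]
[217.9502 236.6021]
[[[30.1,-0.7,1.2,-0.001,0,0],[0,0,0,0,0,0],[0,0,0,0,0,0],[0,0,0,0,0,0],[0,0,0,0,0,0]]]
end [536.297  360.5722 150.0097] from [536.3049 361.9581 180.1098] yaw 29.966282751662273 t 21.15
```

>>> arm_command(motion=[[[6,-0.5,1,0,0,0],[8,0,0.3,0,0,0],[8,0,0,0,0,0],[8,0,0,0,0,0],[0,0,0,0,0,0]]])

```text
time: 21.65
eef_pos: [536.0, 359.9, 148.4]
orientation: [[-0.002, 0.866, 0.5], [-0.001, 0.5, -0.866], [-1.0, -0.002, 0.0]]
force: [0.4, -1.3, 0.8]
width: 0.39
```

```bash
python3 - <<'E'
from h import *
s=st();print(s['torque']);plan([(536.3,360.6,115,30,6)],dec=1)
save('scene','s14')
a=cv2.imread('pics/s14.png')[150:280,150:280]
cv2.imwrite('pics/c14.png',cv2.resize(a,(400,400),interpolation=cv2.INTER_CUBIC))
E
```

```text
t 21.65 pos [535.9587 359.9351 148.3721] yaw 29.971337971068916 F [ 0.4198 -1.2898  0.7551] w 0.3903762634525029 j [-0.0616  0.5661 -0.8453  1.459   0.4279  1.3104 -0.4169]
tilt err [-0.0017 -0.0013  0.    ]
[ 0.0426 -0.1446 -0.0196]
[[[5.6,0.1,-0.1,0,0,0],[5.6,0.1,-0.1,0,0,0],[5.5,0.1,-0.1,0,0,0.001],[5.6,0.1,0,0,0,0],[5.5,0.1,-0.1,0,0,0.001]]]
[[[5.6,0.2,0,0,0,0],[0,0,0,0,0,0],[0,0,0,0,0,0],[0,0,0,0,0,0],[0,0,0,0,0,0]]]
end [536.3264 360.5979 114.9711] from [535.9587 359.9351 148.3721] yaw 29.971337971068916 t 21.65
```

View pics/c14.png

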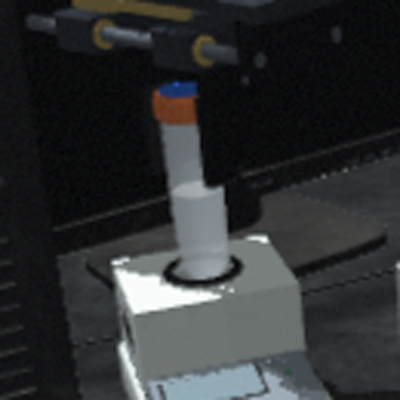

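The foot is inside the collar. Continue down gently.

>>> arm_command(motion=[[[6,0.2,-0.4,0,0,0],[6,0,0,0,0,0],[6,0,0,0,0,0],[4,0,0,0,0,0],[0,0,0,0,0,0]]])

```text
time: 22.2
eef_pos: [536.2, 360.6, 127.2]
orientation: [[-0.001, 0.866, 0.499], [-0.001, 0.499, -0.866], [-1.0, -0.001, 0.0]]
force: [0.2, 0.4, -0.6]
width: 0.391
```

```bash
python3 - <<'E'
from h import *
s=st();print(s['torque'])
E
```

```text
t 22.2 pos [536.1943 360.6275 127.1965] yaw 29.96597168755391 F [ 0.2258  0.3749 -0.5557] w 0.3909220762824933 j [-0.0663  0.5843 -0.8367  1.4809  0.4424  1.2743 -0.4274]
tilt err [-0.0009 -0.0007  0.    ]
[ 0.0144 -0.1472  0.0741]
```

>>> arm_command(motion=[[[5,0,0,0,0,0],[4,0,0,0,0,0],[2,0,0,0,0,0],[1,0,0,0,0,0],[0,0,0,0,0,0]]])

```text
time: 22.7
eef_pos: [536.4, 360.9, 115.9]
orientation: [[-0.0, 0.866, 0.5], [-0.0, 0.5, -0.866], [-1.0, -0.0, 0.0]]
force: [-0.3, 0.5, -1.7]
width: 0.391
```

```bash
python3 - <<'E'
from h import *
s=st();print(s['torque'])
save('scene','s15')
a=cv2.imread('pics/s15.png')[130:300,150:350]
cv2.imwrite('pics/c15.png',cv2.resize(a,None,fx=3,fy=3,interpolation=cv2.INTER_CUBIC))
E
```

```text
t 22.7 pos [536.4119 360.9187 115.9212] yaw 29.967870176437707 F [-0.3465  0.5081 -1.6878] w 0.39094991843460825 j [-0.0688  0.5943 -0.8318  1.4922  0.4506  1.2548 -0.433 ]
tilt err [-0.0001 -0.0001  0.    ]
[-0.0269 -0.1358 -0.0141]
```

View pics/c15.png

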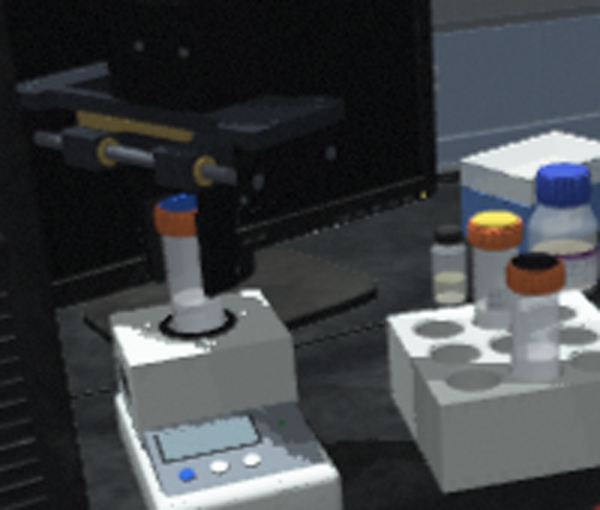

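>>> arm_command(motion=[[[1,0,0,0,0,0],[0,0,0,0,0,0],[0,0,0,0,0,0],[0,0,0,0,0,0],[0,0,0,0,0,0]]], claw=-0.5)

```text
time: 23.25
eef_pos: [536.5, 360.9, 115.1]
orientation: [[0.0, 0.866, 0.499], [-0.0, 0.499, -0.866], [-1.0, 0.0, 0.0]]
force: [0.5, 0.2, 0.5]
width: 0.719
```

>>> arm_command(motion=[[[-15,0,0,0,0,0],[-30,0,0,0,0,0],[-35,0,0,0,0,0],[-25,0,0,0,0,0],[0,0,0,0,0,0]]])

```text
time: 23.75
eef_pos: [537.4, 362.6, 225.4]
orientation: [[0.005, 0.866, 0.5], [0.004, 0.5, -0.866], [-1.0, 0.007, -0.001]]
force: [-0.3, -0.7, 0.4]
width: 0.752
```

```bash
python3 - <<'E'
from h import *
s=st()
save('scene','s16');p,d=save('wrist','w16');X=cloud('wrist',d,s)
m=(X[...,2]>150)&(X[...,2]<180);m[:290]&=True
n,l,stt,ce=cv2.connectedComponentsWithStats(m.astype(np.uint8))
for i in range(1,n):
    if stt[i,4]>100: print(ce[i],stt[i],np.nanmean(X[l==i],0))
a=cv2.imread('pics/s16.png')[130:300,150:350]
cv2.imwrite('pics/c16.png',cv2.resize(a,None,fx=3,fy=3,interpolation=cv2.INTER_CUBIC))
print(proj('scene',(536.5,360.5,163)))
E
```

```text
t 23.75 pos [537.4222 362.566  225.4232] yaw 29.97637050098215 F [-0.2718 -0.7189  0.4385] w 0.7518123723454747 j [-0.0592  0.5135 -0.8692  1.3605  0.3899  1.4357 -0.3892]
tilt err [0.0055 0.004  0.    ]
[443.4776  94.7552] [ 245    0  395  200 4956] [552.7918 479.5203 165.5392]
[312.81 258.66] [ 285  230   57   58 2547] [535.4524 363.4842 167.1368]
[566.5395 272.3308] [ 538  241   76   61 2113] [676.2451 433.1775 164.9493]
[211.2907 199.2555]
```

View pics/c16.png

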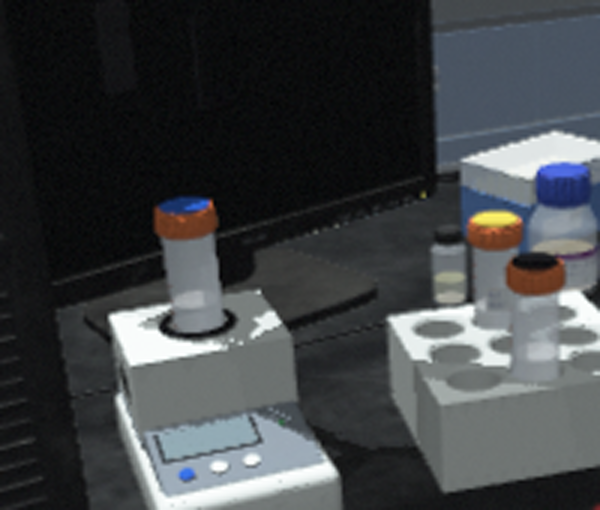

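View pics/w16.png

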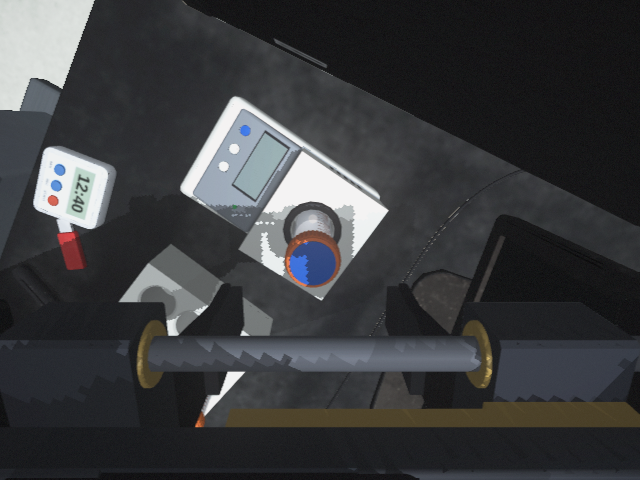

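Blue is fully down and upright in the reader. Next, put white back.

```bash
python3 - <<'E'
from h import *
plan([(560.5,-6.4,180,4.5)],dec=1,vmax=40)
E
```

```text
[[[4.1,-16.3,33,0.044,0,0],[4.1,-14.8,33.7,0.045,0,0],[4.1,-13.3,34.4,0.044,0,0],[4.1,-11.8,34.9,0.045,0,0],[4.1,-10.2,35.4,0.044,0,0]]]
[[[4.1,-8.6,35.8,0.045,0,0],[4.1,-7,36.2,0.044,0,0],[4.1,-5.4,36.4,0.045,0,0],[4.1,-3.8,36.7,0.044,0,-0.001],[4.1,-2.1,36.8,0.045,0,0]]]
end [560.5206  -6.432  179.962 ] from [536.5787 361.1877 221.1446] yaw 29.972360051917722 t 23.85
```

>>> arm_command(motion=[[[4.1,-16.3,33,0.044,0,0],[4.1,-14.8,33.7,0.045,0,0],[4.1,-13.3,34.4,0.044,0,0],[4.1,-11.8,35,0.045,0,0],[4.1,-10.2,35.4,0.044,0,0]]], claw=-0.4)

```text
time: 24.35
eef_pos: [547.8, 175.1, 198.4]
orientation: [[-0.002, 0.956, 0.295], [-0.001, 0.295, -0.956], [-1.0, -0.002, 0.0]]
force: [0.2, 0.3, 0.3]
width: 0.7
```

>>> arm_command(motion=[[[4.1,-8.6,35.8,0.045,0,0],[4.1,-7,36.2,0.044,0,0],[4.1,-5.4,36.4,0.045,0,0],[4.1,-3.8,36.7,0.044,0,0],[4.1,-2.1,36.8,0.045,0,0]]])

```text
time: 24.85
eef_pos: [559.6, -8.5, 178.1]
orientation: [[-0.001, 0.997, 0.076], [-0.0, 0.076, -0.997], [-1.0, -0.001, 0.0]]
force: [0.4, 0.6, -0.6]
width: 0.703
```

>>> arm_command(motion=[[[0,0,0,0,0,0],[0,0,0,0,0,0],[0,0,0,0,0,0],[0,0,0,0,0,0],[0,0,0,0,0,0]]])

```text
time: 25.35
eef_pos: [560.3, -5.7, 179.1]
orientation: [[0.0, 0.997, 0.08], [0.0, 0.08, -0.997], [-1.0, 0.0, -0.0]]
force: [0.3, 0.3, -0.2]
width: 0.701
```

```bash
python3 - <<'E'
from h import *
s=st();p,d=save('wrist','w17')
plan([(560.5,-6.4,78,4.5,4)],dec=1,vmax=40)
X=cloud('wrist',d,s);m=(X[...,2]>118)&(X[...,2]<134)
n,l,stt,ce=cv2.connectedComponentsWithStats(m.astype(np.uint8))
for i in range(1,n):
    if stt[i,4]>100: print(ce[i],stt[i],np.nanmean(X[l==i],0))
E
```

```text
t 25.35 pos [560.2692  -5.725  179.0667] yaw 4.573833431115991 F [ 0.2882  0.3459 -0.1743] w 0.7013443689229147 j [ 0.5392  0.2989 -0.7218  1.6639  0.206   1.2567 -0.1449]
tilt err [0.     0.0001 0.    ]
[[[25.3,0,0.1,0,0,0],[25.3,0.1,0.1,0,0,0],[25.2,0,0.1,0,0,0],[25.3,0.1,0.1,0.001,0,0],[0,0,0,0,0,0]]]
end [560.528   -6.3765  77.962 ] from [560.2919  -5.9926 179.062 ] yaw 4.549915604140148 t 25.4
[180.1407 261.4685] [ 150  232   62   59 2743] [481.0469 -10.124  127.7222]
[312.8126 260.9482] [ 284  232   59   58 2626] [558.4843  -3.4565 127.9285]
[315.3926 397.4889] [ 211  388  209   20 3207] [567.8404 -99.0581 126.4825]
```

View pics/w17.png

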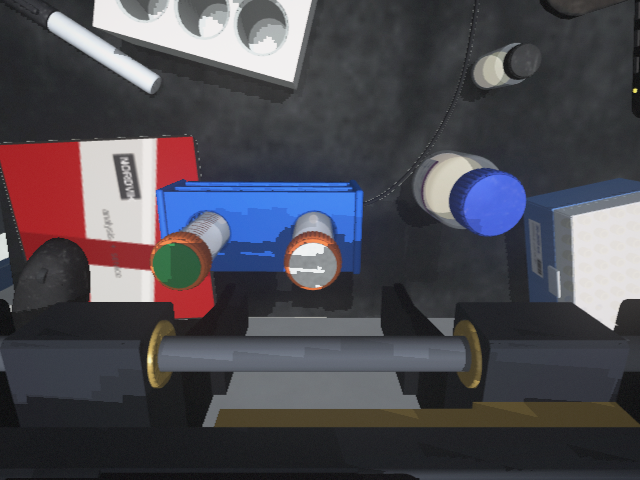

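>>> arm_command(motion=[[[25,-0.4,0.1,0,0,0],[25,-0.3,0.1,0,0,0],[25,0,0.1,0,0,0],[26,0,0,0,0,0],[0,0,0,0,0,0]]])

```text
time: 25.9
eef_pos: [557.5, -6.9, 75.1]
orientation: [[-0.005, 0.997, 0.079], [0.0, 0.079, -0.997], [-1.0, -0.005, -0.001]]
force: [-0.3, 0.7, -0.4]
width: 0.697
```

>>> arm_command(motion=[[[0,0,0,0,0,0],[0,0,0,0,0,0],[0,0,0,0,0,0],[0,0,0,0,0,0],[0,0,0,0,0,0]]], claw=1)

```text
time: 26.4
eef_pos: [560.2, -7.2, 78.9]
orientation: [[0.001, 0.997, 0.078], [-0.0, 0.078, -0.997], [-1.0, 0.001, 0.0]]
force: [-0.7, -0.6, 4.3]
width: 0.39
```

>>> arm_command(motion=[[[0,0,0,0,0,0],[0,0,0,0,0,0],[0,0,0,0,0,0],[-10,0,0,0,0,0],[-20,0,0,0,0,0]]])

```text
time: 26.9
eef_pos: [559.0, -7.2, 107.6]
orientation: [[-0.002, 0.997, 0.078], [0.0, 0.078, -0.997], [-1.0, -0.002, -0.001]]
force: [1.5, 0.4, -1.5]
width: 0.39
```

```bash
python3 - <<'E'
from h import *
s=st();plan([(560,-6,220,4.5),(495,110,220,-3),(489.4,214.6,220,-10.1)],dec=1,vmax=35)
E
```

```text
t 26.9 pos [559.0268  -7.1766 107.5722] yaw 4.473525191891617 F [ 1.5179  0.4081 -1.4971] w 0.39042405155970034 j [ 0.5202  0.3687 -0.7023  1.7444  0.2601  1.1255 -0.1844]
tilt err [-0.0017  0.0005  0.    ]
[[[-28.1,0.2,-0.3,0,0,0],[-28.1,0.2,-0.3,0,0,0.001],[-28.1,0.3,-0.3,0,0,0],[-28.1,0.2,-0.3,0,-0.001,0.001],[0,-13.9,-30.2,0.033,0,0]]]
[[[0,-14.9,-29.7,0.032,0,0],[0,-15.9,-29.2,0.033,0,0],[-0.1,-16.8,-28.6,0.032,0,0],[0,-3.7,-34.7,0.041,0,0],[0,-5.1,-34.6,0.042,0,0]]]
[[[0,-6.5,-34.3,0.041,0,0],[0,0,0,0,0,0],[0,0,0,0,0,0],[0,0,0,0,0,0],[0,0,0,0,0,0]]]
end [489.4339 214.6057 219.9636] from [559.0268  -7.1766 107.5722] yaw 4.473525191891617 t 26.9
```

>>> arm_command(motion=[[[-28,0.2,0,0,0,0],[-28,0.2,0,0,0,0],[-28,0.3,0,0,0,0],[-28,0.2,0,0,0,0],[0,-13.9,-30,0.033,0,0]]])

```text
time: 27.4
eef_pos: [546.9, 18.5, 223.8]
orientation: [[0.005, 0.999, 0.039], [-0.001, 0.039, -0.999], [-1.0, 0.005, 0.001]]
force: [-0.5, 0.1, 0.6]
width: 0.391
```

>>> arm_command(motion=[[[0,-14.9,-29.7,0.032,0,0],[0,-15.9,-29.2,0.033,0,0],[0,-16.8,-28.6,0.032,0,0],[0,-3.7,-34.7,0.041,0,0],[0,-5,-34.6,0.042,0,0]]])

```text
time: 27.9
eef_pos: [491.4, 179.3, 220.8]
orientation: [[0.001, 0.991, -0.137], [-0.001, -0.137, -0.991], [-1.0, 0.001, 0.001]]
force: [0.7, -0.0, 0.1]
width: 0.391
```

>>> arm_command(motion=[[[0,-6.5,-34,0.041,0,0],[0,0,0,0,0,0],[0,0,0,0,0,0],[0,0,0,0,0,0],[0,0,0,0,0,0]]])

```text
time: 28.4
eef_pos: [490.5, 211.7, 220.1]
orientation: [[0.0, 0.984, -0.177], [-0.001, -0.177, -0.984], [-1.0, 0.0, 0.001]]
force: [-0.1, -0.5, -0.4]
width: 0.395
```

```bash
python3 - <<'E'
from h import *
s=st();plan([(489.4,214.6,150,-10.1)],dec=1,vmax=25)
save('scene','s18');print(proj('scene',s['eef_pos']-[0,0,70]),proj('scene',(489.4,214.6,58)))
a=cv2.imread('pics/s18.png')[130:300,250:420]
cv2.imwrite('pics/c18.png',cv2.resize(a,None,fx=3.5,fy=3.5,interpolation=cv2.INTER_CUBIC))
E
```

```text
t 28.4 pos [490.4796 211.6562 220.074 ] yaw -10.183554307820714 F [-0.0603 -0.5339 -0.4449] w 0.3947359202534749 j [ 0.2599  0.2281 -0.8558  1.6692  0.1776  1.3254 -0.8043]
tilt err [ 0.0001 -0.0007  0.    ]
[[[23.4,-0.5,-0.9,0,0,0],[23.3,-0.5,-0.9,-0.001,0,0],[23.4,-0.6,-1,0,0.001,0],[0,0,0,0,0,0],[0,0,0,0,0,0]]]
end [489.4053 214.6478 149.9719] from [490.4796 211.6562 220.074 ] yaw -10.183554307820714 t 28.4
[301.8411 199.7712] [302.1104 247.3637]
```

View pics/c18.png

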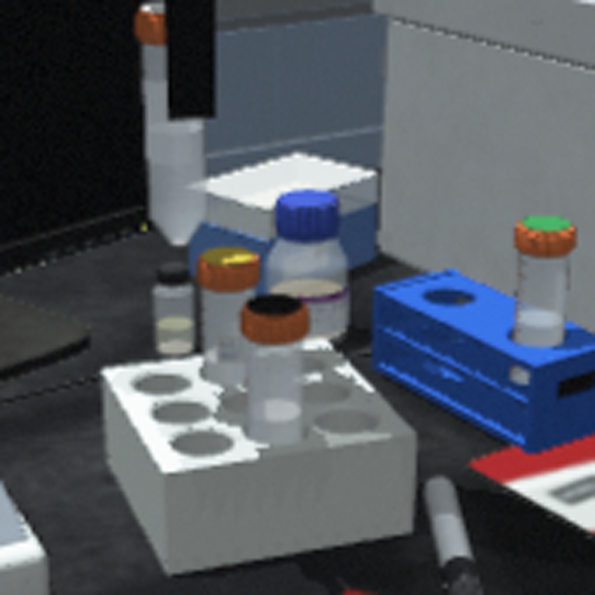

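>>> arm_command(motion=[[[23,-0.5,-0.9,0,0,0],[23,-0.4,-0.9,0,0,0],[24,-0.3,-0.7,0,0,0],[0,0,0,0,0,0],[0,0,0,0,0,0]]])

```text
time: 28.95
eef_pos: [489.5, 215.3, 150.6]
orientation: [[-0.0, 0.984, -0.176], [-0.0, -0.176, -0.984], [-1.0, -0.0, 0.0]]
force: [-0.4, -0.3, 0.5]
width: 0.393
```

```bash
python3 - <<'E'
from h import *
s=st();plan([(489.4,214.4,120,-10.1)],dec=1,vmax=25)
save('scene','s19');print(proj('scene',s['eef_pos']-[0,0,70]),proj('scene',(489.4,214.6,58)))
a=cv2.imread('pics/s19.png')[130:300,250:420]
cv2.imwrite('pics/c19.png',cv2.resize(a,None,fx=3.5,fy=3.5,interpolation=cv2.INTER_CUBIC))
E
```

```text
t 28.95 pos [489.5422 215.3004 150.5749] yaw -10.113576881357451 F [-0.3526 -0.3409  0.5022] w 0.39258237363199056 j [ 0.231   0.2939 -0.8425  1.7578  0.2345  1.1948 -0.8538]
tilt err [-0.0003 -0.      0.    ]
[[[15.3,0,0.5,0,0,0],[15.3,0,0.4,0,0,0],[0,0,0,0,0,0],[0,0,0,0,0,0],[0,0,0,0,0,0]]]
end [489.3764 214.4135 119.975 ] from [489.5422 215.3004 150.5749] yaw -10.113576881357451 t 28.95
[301.3791 236.2767] [302.1104 247.3637]
```

View pics/c19.png

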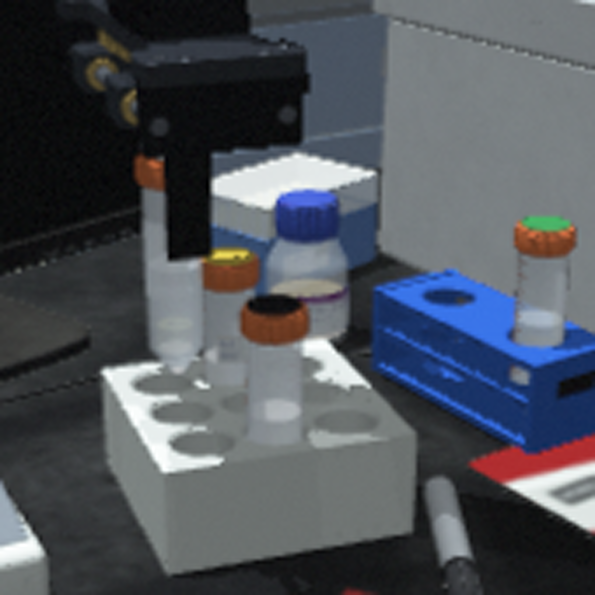

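>>> arm_command(motion=[[[8,0,0.8,0,0,0],[10,0,0,0,0,0],[10,0,0,0,0,0],[10,0,0,0,0,0],[0,0,0,0,0,0]]])

```text
time: 29.5
eef_pos: [488.6, 214.4, 110.3]
orientation: [[-0.002, 0.985, -0.175], [-0.001, -0.175, -0.985], [-1.0, -0.002, 0.001]]
force: [0.1, 0.3, -0.1]
width: 0.391
```

```bash
python3 - <<'E'
from h import *
s=st()
save('scene','s20')
a=cv2.imread('pics/s20.png')[130:300,250:420]
cv2.imwrite('pics/c20.png',cv2.resize(a,None,fx=3.5,fy=3.5,interpolation=cv2.INTER_CUBIC))
E
```

```text
t 29.5 pos [488.5531 214.3707 110.29  ] yaw -10.078307664191994 F [ 0.0862  0.338  -0.1337] w 0.3910182009204644 j [ 0.2124  0.3388 -0.8266  1.8022  0.2743  1.1223 -0.8829]
tilt err [-0.002  -0.0008  0.    ]
```

View pics/c20.png

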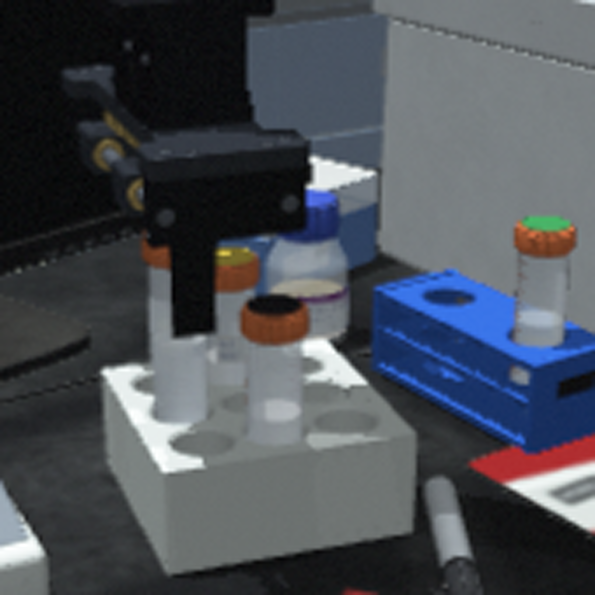

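White is entering the middle well on its own side, with no force. Continue and release.

>>> arm_command(motion=[[[10,0,0,0,0,0],[10,0,0,0,0,0],[8,0,0,0,0,0],[3,0,0,0,0,0],[0,0,0,0,0,0]]])

```text
time: 30.05
eef_pos: [489.0, 214.8, 80.5]
orientation: [[-0.001, 0.985, -0.175], [-0.0, -0.175, -0.985], [-1.0, -0.001, 0.0]]
force: [1.2, 0.1, -0.1]
width: 0.389
```

>>> arm_command(motion=[[[1,0,0,0,0,0],[0,0,0,0,0,0],[0,0,0,0,0,0],[0,0,0,0,0,0],[0,0,0,0,0,0]]], claw=-0.4)

```text
time: 30.55
eef_pos: [489.3, 214.9, 80.2]
orientation: [[0.0, 0.985, -0.175], [0.0, -0.175, -0.985], [-1.0, 0.0, -0.0]]
force: [0.3, 1.0, -0.8]
width: 0.685
```

>>> arm_command(motion=[[[-20,0,0,0,0,0],[-30,0,0,0,0,0],[-35,0,0,0,0,0],[-15,0,0,0,0,0],[0,0,0,0,0,0]]])

```text
time: 31.05
eef_pos: [490.3, 215.4, 182.1]
orientation: [[0.004, 0.985, -0.175], [0.001, -0.175, -0.985], [-1.0, 0.004, -0.001]]
force: [-0.4, 0.8, -0.4]
width: 0.701
```

```bash
python3 - <<'E'
from h import *
s=st()
save('scene','s21')
a=cv2.imread('pics/s21.png')[130:300,250:420]
cv2.imwrite('pics/c21.png',cv2.resize(a,None,fx=3.5,fy=3.5,interpolation=cv2.INTER_CUBIC))
plan([(490,110,180,-3),(480.4,-11.8,180,4.5)],dec=1,vmax=35)
E
```

```text
t 31.05 pos [490.2995 215.411  182.1147] yaw -10.094415044452857 F [-0.4145  0.8092 -0.3801] w 0.7007230086933958 j [ 0.2459  0.2612 -0.8537  1.7209  0.2081  1.2498 -0.8327]
tilt err [0.0037 0.0007 0.    ]
[[[0.1,6.3,34.4,-0.041,0,0],[0.2,4.8,34.6,-0.041,0,-0.001],[0.1,3.4,34.8,-0.042,0,0],[0,-0.8,30.5,-0.033,0,0],[0,-1.8,30.5,-0.033,0,0]]]
[[[0,-2.8,30.4,-0.032,0,0],[0,-3.8,30.4,-0.033,0,0],[0,0,0,0,0,0],[0,0,0,0,0,0],[0,0,0,0,0,0]]]
end [480.3871 -11.8497 180.0038] from [489.6014 214.8718 180.4141] yaw -10.103474880764209 t 31.1
```

View pics/c21.png

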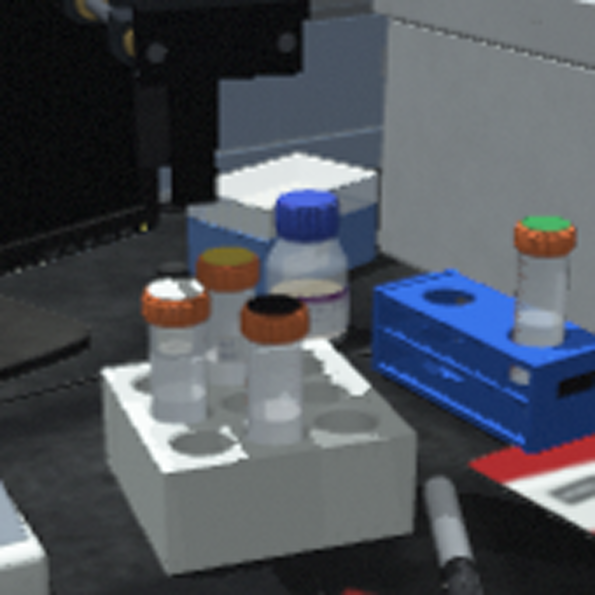

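White is back in its own well. Next is green.

>>> arm_command(motion=[[[0,6.3,34.4,-0.041,0,0],[0,4.8,34.6,-0.041,0,0],[0,3.4,34.8,-0.042,0,0],[0,-0.8,30.5,-0.033,0,0],[0,-1.8,30.5,-0.033,0,0]]])

```text
time: 31.6
eef_pos: [483.9, 47.4, 178.5]
orientation: [[-0.002, 1.0, 0.015], [-0.0, 0.015, -1.0], [-1.0, -0.002, 0.0]]
force: [-0.1, -1.3, -0.1]
width: 0.7
```

>>> arm_command(motion=[[[0,-2.8,30.4,-0.032,0,0],[0,-3.8,30.4,-0.033,0,0],[0,0,0,0,0,0],[0,0,0,0,0,0],[0,0,0,0,0,0]]])

```text
time: 32.1
eef_pos: [479.8, -10.8, 179.4]
orientation: [[-0.001, 0.997, 0.08], [0.0, 0.08, -0.997], [-1.0, -0.001, -0.001]]
force: [-0.6, -0.3, 0.6]
width: 0.696
```

```bash
python3 - <<'E'
from h import *
s=st()
plan([(480.4,-12,79,4.5,4)],dec=1,vmax=35)
E
```

```text
t 32.1 pos [479.7785 -10.8063 179.3586] yaw 4.579025109351564 F [-0.6468 -0.2844  0.6361] w 0.6963917414885192 j [ 0.6457  0.0992 -0.7471  1.8569  0.0713  1.2135 -0.0441]
tilt err [-0.001   0.0005  0.    ]
[[[25.1,0.2,0.3,0,0,0],[25.1,0.1,0.3,0,0,0],[25.1,0.2,0.3,0.001,0,0],[25.1,0.1,0.4,0,-0.001,0.001],[0,0,0,0,0,0]]]
end [480.3835 -12.0063  78.9574] from [479.7785 -10.8063 179.3586] yaw 4.579025109351564 t 32.1
```

>>> arm_command(motion=[[[25,0.1,0.3,0,0,0],[25,0.1,0.3,0,0,0],[25,0,0.3,0,0,0],[25,0,0.3,0,0,0],[0,0,0,0,0,0]]])

```text
time: 32.6
eef_pos: [478.2, -11.7, 77.2]
orientation: [[-0.005, 0.997, 0.081], [0.001, 0.081, -0.997], [-1.0, -0.005, -0.002]]
force: [-0.2, -0.4, -0.4]
width: 0.702
```

>>> arm_command(motion=[[[0,0,0,0,0,0],[0,0,0,0,0,0],[0,0,0,0,0,0],[0,0,0,0,0,0],[0,0,0,0,0,0]]], claw=1)

```text
time: 33.1
eef_pos: [480.9, -13.1, 80.7]
orientation: [[0.001, 0.997, 0.079], [-0.0, 0.079, -0.997], [-1.0, 0.001, 0.0]]
force: [-0.1, -1.0, 3.2]
width: 0.392
```

>>> arm_command(motion=[[[0,0,0,0,0,0],[0,0,0,0,0,0],[0,0,0,0,0,0],[-10,0,0,0,0,0],[-20,0,0,0,0,0]]])

```text
time: 33.6
eef_pos: [479.6, -13.0, 109.7]
orientation: [[-0.002, 0.997, 0.079], [0.001, 0.079, -0.997], [-1.0, -0.002, -0.001]]
force: [2.2, 0.2, -1.0]
width: 0.392
```

```bash
python3 - <<'E'
from h import *
s=st()
plan([(480.4,-12,165,4.5),(475.8,138.6,165,-10)],dec=1,vmax=30)
E
```

```text
t 33.6 pos [479.6233 -12.9746 109.7246] yaw 4.536240474460676 F [ 2.1863  0.1942 -1.0015] w 0.39236661195826766 j [ 0.6238  0.1851 -0.7421  1.9372  0.141   1.0733 -0.0984]
tilt err [-0.0019  0.0007  0.    ]
[[[-27.6,0.4,-0.5,0,0,0.001],[-27.7,0.4,-0.5,0.001,-0.001,0.001],[0,1.2,-25.1,0.042,0,0],[0,0.1,-25.1,0.042,0,0],[0,-0.9,-25.1,0.042,0,0]]]
[[[0,-2,-25,0.042,0,0],[0,-3,-24.9,0.042,0,0],[0,-4,-24.8,0.043,0,0],[0,0,0,0,0,0],[0,0,0,0,0,0]]]
end [475.8324 138.6007 165.0009] from [479.6233 -12.9746 109.7246] yaw 4.536240474460676 t 33.6
```

>>> arm_command(motion=[[[-27,0.3,0,0,0,0],[-28,0.3,0,0,0,0],[0,1.2,-25,0.042,0,0],[0,0,-25.4,0.042,0,0],[0,-0.9,-25.4,0.042,0,0]]])

```text
time: 34.1
eef_pos: [478.3, 63.5, 165.7]
orientation: [[0.0, 0.999, -0.049], [-0.0, -0.049, -0.999], [-1.0, 0.001, 0.0]]
force: [0.8, 0.0, 0.1]
width: 0.389
```

>>> arm_command(motion=[[[0,-2,-25.2,0.042,0,0],[0,-3,-25,0.042,0,0],[0,-4,-24.8,0.043,0,0],[0,0,0,0,0,0],[0,0,0,0,0,0]]])

```text
time: 34.6
eef_pos: [476.0, 138.5, 165.3]
orientation: [[-0.0, 0.985, -0.171], [-0.0, -0.171, -0.985], [-1.0, -0.0, 0.0]]
force: [-0.1, -0.5, -0.5]
width: 0.388
```

```bash
python3 - <<'E'
from h import *
s=st();plan([(475.8,138.4,150,-10)],dec=1,vmax=25)
save('scene','s22');print(proj('scene',s['eef_pos']-[0,0,72]),proj('scene',(475.8,138.6,58)))
a=cv2.imread('pics/s22.png')[130:300,250:420]
cv2.imwrite('pics/c22.png',cv2.resize(a,None,fx=3.5,fy=3.5,interpolation=cv2.INTER_CUBIC))
E
```

```text
t 34.6 pos [475.9737 138.5429 165.2529] yaw -9.866529377014958 F [-0.051  -0.4807 -0.474 ] w 0.3876732086871898 j [ 0.4107  0.1731 -0.8479  1.8349  0.1394  1.1951 -0.6534]
tilt err [-0.0002 -0.0002  0.    ]
[[[15.3,-0.1,0.2,0.002,0,0],[0,0,0,0,0,0],[0,0,0,0,0,0],[0,0,0,0,0,0],[0,0,0,0,0,0]]]
end [475.8376 138.36   149.953 ] from [475.9737 138.5429 165.2529] yaw -9.866529377014958 t 34.6
[341.2662 224.4618] [341.1172 241.6696]
```

View pics/c22.png

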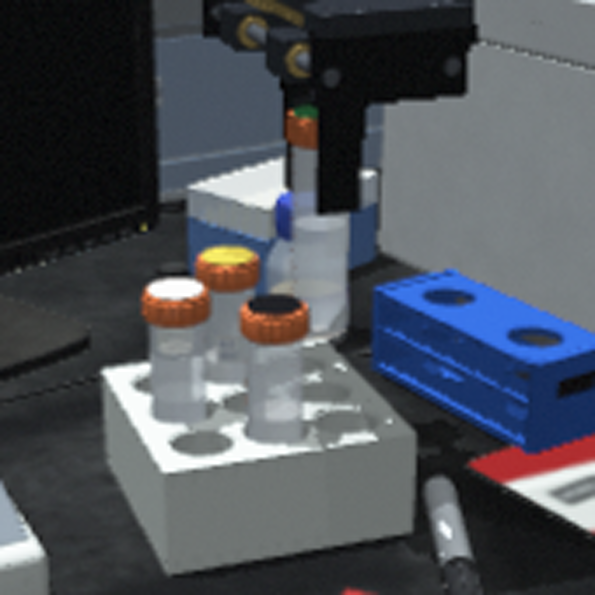

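>>> arm_command(motion=[[[10,0,0.2,0,0,0],[12,0,0,0,0,0],[12,0,0,0,0,0],[12,0,0,0,0,0],[0,0,0,0,0,0]]])

```text
time: 35.15
eef_pos: [474.9, 137.7, 116.9]
orientation: [[-0.003, 0.985, -0.173], [-0.0, -0.173, -0.985], [-1.0, -0.003, 0.001]]
force: [0.1, -0.1, -0.3]
width: 0.392
```

```bash
python3 - <<'E'
from h import *
s=st()
save('scene','s23')
a=cv2.imread('pics/s23.png')[130:300,250:420]
cv2.imwrite('pics/c23.png',cv2.resize(a,None,fx=3.5,fy=3.5,interpolation=cv2.INTER_CUBIC))
E
```

```text
t 35.15 pos [474.9377 137.6763 116.8717] yaw -9.96533800286945 F [ 0.1436 -0.0873 -0.3188] w 0.39194009567864363 j [ 0.3876  0.2334 -0.8364  1.8903  0.1923  1.104  -0.697 ]
tilt err [-0.0033 -0.0004  0.    ]
```

View pics/c23.png

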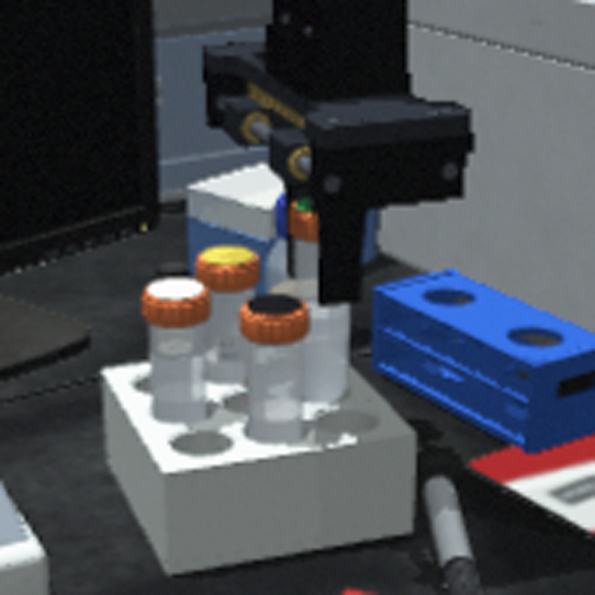

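>>> arm_command(motion=[[[10,0,-0.3,0,0,0],[10,0,0,0,0,0],[10,0,0,0,0,0],[4,0,0,0,0,0],[0,0,0,0,0,0]]])

```text
time: 35.7
eef_pos: [475.8, 138.4, 84.3]
orientation: [[-0.001, 0.985, -0.173], [-0.0, -0.173, -0.985], [-1.0, -0.001, 0.0]]
force: [-0.7, -0.1, -0.1]
width: 0.387
```

```bash
python3 - <<'E'
from h import *
s=st();print(s['torque'])
E
```

```text
t 35.7 pos [475.787  138.372   84.2759] yaw -9.962060296862504 F [-0.6951 -0.0713 -0.145 ] w 0.38692258671603835 j [ 0.365   0.2807 -0.8224  1.9211  0.2371  1.0404 -0.7332]
tilt err [-0.0012 -0.0001  0.    ]
[-0.0538 -0.108  -0.0427]
```

>>> arm_command(motion=[[[2,0,0,0,0,0],[1,0,0,0,0,0],[0,0,0,0,0,0],[0,0,0,0,0,0],[0,0,0,0,0,0]]])

```text
time: 36.2
eef_pos: [476.3, 138.5, 82.2]
orientation: [[0.0, 0.985, -0.173], [-0.0, -0.173, -0.985], [-1.0, 0.0, 0.0]]
force: [-0.6, 0.0, 0.0]
width: 0.389
```

>>> arm_command(motion=[[[0,0,0,0,0,0],[0,0,0,0,0,0],[0,0,0,0,0,0],[0,0,0,0,0,0],[0,0,0,0,0,0]]], claw=-0.4)

```text
time: 36.7
eef_pos: [476.2, 138.5, 82.0]
orientation: [[0.0, 0.985, -0.173], [-0.0, -0.173, -0.985], [-1.0, 0.0, 0.0]]
force: [-0.4, 0.5, 0.0]
width: 0.679
```

>>> arm_command(motion=[[[-20,0,0,0,0,0],[-30,0,0,0,0,0],[-40,0,0,0,0,0],[-40,0,0,0,0,0],[-30,0,0,0,0,0]]])

```text
time: 37.2
eef_pos: [476.5, 138.8, 244.6]
orientation: [[0.002, 0.985, -0.173], [0.0, -0.173, -0.985], [-1.0, 0.002, -0.0]]
force: [0.6, 0.2, -0.0]
width: 0.701
```

```bash
python3 - <<'E'
from h import *
s=st();plan([(460,-200,310,-37)],vmax=40)
save('scene','s24')
a=cv2.imread('pics/s24.png')[150:300,170:430]
cv2.imwrite('pics/c24.png',cv2.resize(a,None,fx=3,fy=3,interpolation=cv2.INTER_CUBIC))
E
```

```text
t 37.2 pos [476.4735 138.8041 244.5622] yaw -9.952208987813554 F [ 0.6311  0.1825 -0.0218] w 0.7006264515267147 j [ 0.4418  0.1008 -0.8577  1.724   0.0788  1.3503 -0.6042]
tilt err [0.002  0.0001 0.    ]
[[[-7,5,37,0.052,0,0],[-7,7,37,0.053,0,0],[-7,9,37,0.052,0,0],[-7,10,36,0.053,0,0],[-8,12,36,0.052,0,0]]]
[[[-7,14,35,0.053,0,0],[-8,16,34,0.052,0,-0.001],[-7,18,33,0.053,-0.001,0],[-8,20,32,0.052,0,-0.001],[0,0,0,0,0,0]]]
end [ 460.5334 -199.8003  310.4871] from [476.4735 138.8041 244.5622] yaw -9.952208987813554 t 37.2
```

View pics/c24.png

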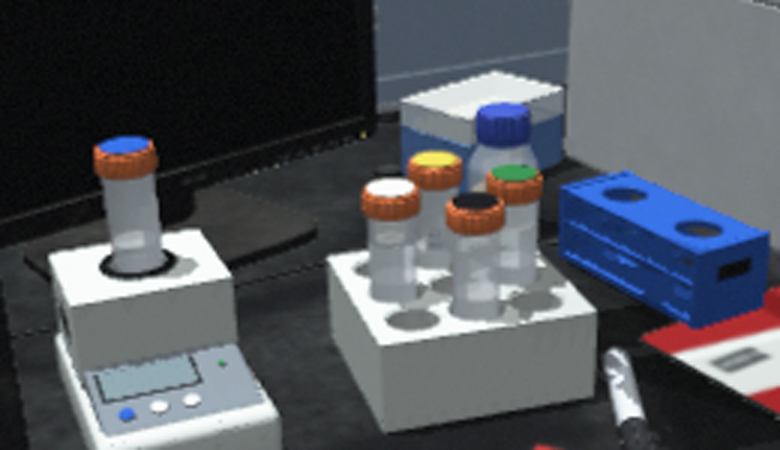

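All the tubes look placed. I'll back the arm away and verify with the top camera.

>>> arm_command(motion=[[[-20,3,30,0.052,0,0],[-20,5,30,0.053,0,0],[-15,7,33,0.052,0,0],[-7,8,33,0.053,0,0],[-5,10,33,0.052,0,0]]])

```text
time: 37.75
eef_pos: [463.4, -25.0, 309.7]
orientation: [[0.001, 0.906, -0.424], [-0.0, -0.424, -0.906], [-1.0, 0.001, -0.0]]
force: [0.2, 0.2, -0.9]
width: 0.7
```

>>> arm_command(motion=[[[0,13,33,0.053,0,0],[0,15,32,0.052,0,0],[0,16,32,0.053,0,0],[0,0,0,0,0,0],[0,0,0,0,0,0]]])

```text
time: 38.25
eef_pos: [456.7, -130.4, 308.7]
orientation: [[-0.0, 0.828, -0.561], [0.001, -0.561, -0.828], [-1.0, -0.001, -0.0]]
force: [-0.3, 0.9, -0.2]
width: 0.696
```

>>> arm_command(motion=[[[0,0,0,0,0,0],[0,0,0,0,0,0],[0,0,0,0,0,0],[0,0,0,0,0,0],[0,0,0,0,0,0]]])

```text
time: 38.75
eef_pos: [456.9, -129.9, 309.1]
orientation: [[0.0, 0.829, -0.559], [-0.0, -0.559, -0.829], [-1.0, 0.0, 0.0]]
force: [-0.4, 0.1, -0.3]
width: 0.7
```

```bash
python3 - <<'E'
from h import *
s=st();p,d=save('top','t25');X=cloud('top',d)
for z0,z1,r in ((118,132,(205,290,270,360)),(155,175,(170,260,170,240))):
    m=np.zeros((480,640),bool);m[r[0]:r[1],r[2]:r[3]]=1;m&=(X[...,2]>z0)&(X[...,2]<z1)
    n,l,stt,ce=cv2.connectedComponentsWithStats(m.astype(np.uint8))
    for i in range(1,n):
        if stt[i,4]>30: print(ce[i],stt[i,4],np.nanmean(X[l==i],0),p[int(ce[i][1]),int(ce[i][0])])
for nm,(r0,r1,c0,c1),(z0,z1) in [('timer',(320,370,240,290),(12,25)),('bottle',(120,180,365,415),(90,105))]:
    m=np.zeros((480,640),bool);m[r0:r1,c0:c1]=1;m&=(X[...,2]>z0)&(X[...,2]<z1); print(nm,m.sum(),np.nanmean(X[m],0) if m.any() else None)
E
```

```text
t 38.75 pos [ 456.852  -129.8718  309.084 ] yaw -34.00310088218261 F [-0.3718  0.0537 -0.3279] w 0.7004391617980111 j [ 0.7596 -0.0078 -0.5682  1.6713 -0.0041  1.4768 -0.4016]
tilt err [ 0.0001 -0.0002  0.    ]
[317.3211 224.4648] 355 [520.6921 168.7984 128.0673] [249 247 127]
[289.0824 244.3125] 352 [488.3179 215.0071 128.2669] [249 247 245]
[336.7725 251.4747] 356 [475.6224 137.9562 128.3413] [112 212 137]
[309.5931 271.0516] 349 [444.3552 182.2633 128.3191] [95 94 95]
[196.706  211.3719] 398 [535.9291 357.4508 164.9177] [ 95 155 243]
timer 1299 [327.1411 261.6424  17.8694]
bottle 475 [669.8962  32.6423  99.7061]
```

View pics/t25.png

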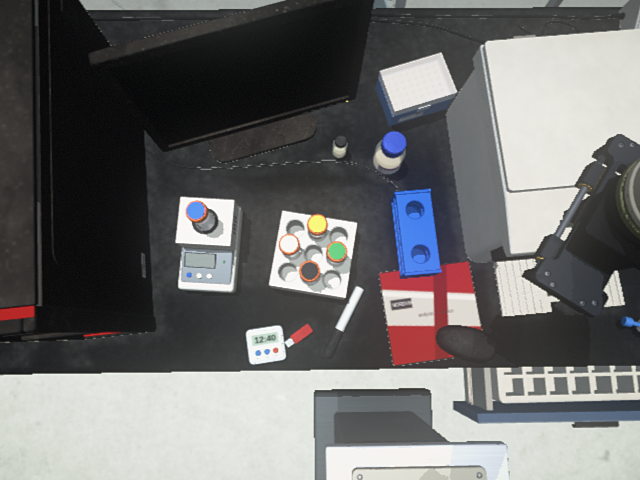

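The top view shows white (289,244), green (337,251), yellow (317,224) and black (310,271) in their original wells. Blue is in the reader at (197,211), the stand is empty, and the arm is clear. Handing in.

```bash
python3 -c "
from bench import arm
print(arm.sign_off())"
```

```text
the job is handed in; nothing more can be done
None
```

I parked the green and white tubes (opposite neighbours) in the blue stand and put the blue-dot tube into the reader's well. I then returned white and green to their own wells and backed the arm away. I handed the job in at about 39 s of the 125 s allowed.

Last top-camera checks, compared with the start:
- **Returned tubes:** the white cap was about 1.8 mm off its start position and green about 0.4 mm.
- **Untouched tubes:** yellow and black were within 0.1 mm of where they started.
- **Blue tube:** its cap top read 164.9 mm. Allowing for the roughly 2 mm by which this camera overreads the other caps, that matches the 163 mm of a fully seated tube. The cap was about 3 mm from the reader axis, which may be slight lean or camera error.
- **Timer and bottle:** neither appeared to have moved. The bottle is only checked by its cap area in the depth image.

One thing disagreed: the wrist camera read 2 to 3 mm differently from the top camera. I averaged the two and allowed for the bias. Every insertion went in without noticeable force.

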